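# Fit the key and the belt pulley to a saw arbor

## Robot

A 6-joint arm with a two-finger parallel gripper is mounted at the origin on the work surface. World frame = base frame: x ahead of the robot, y to its left, z up, the work surface at z = 0. Lengths are in m, angles in rad, forces in N, time in s.
With the tool pointing down it reaches from about 0.325 to 0.775 m from the base axis. Payload 9.3 kg.
Tool frame: the origin (TCP) lies midway between the tips of the shut fingers; the grasp point (between the pads) lies 19 mm behind it (ctrl.grip_depth is the distance from the TCP to the grasp point, in m); z points along the fingers, x is the direction in which the jaws open and shut, and the axes are right-handed (so a half turn about z gives the same grasp; the last joint's range is limited). The gripper opens to 85 mm and grips with 20 to 120 N. Pads are 22 mm wide; open, the fingers measure 114 mm over their backs; the gripper's body (76 mm by 85 mm) begins 54 mm behind the grasp point. The pads swing forward as they close: fully open they stand 13 mm farther back than shut.
Start: joints at [-1.403, 0.259, 0.021, 1.334, 0, 1.418], TCP at [0.173, -0.522, 0.231] pointing down, gripper open.
Joint ranges: [-3.04, 3.04], [-0.91, 1.82], [-1.04, 1.36], [-1.92, 1.95], [-1.52, 1.45], [-3.14, 3.14]. Speed limits (rad/s): [2.22, 2.22, 2.79, 3.14, 3.14, 3.14].

## Interface

Orientations are given as a unit quaternion [w, x, y, z].
In Python, from workcell import ctrl gives the robot as it stands.
- The arm moves only by the shell command python3 -m crank 'ROWS'. ROWS is JSON, a list of rows, each an object with "fingers": the gripper's target within -1 to 1 (shut at 1, half-way at 0, fully open at -1); "travel": the shift along the tool's x, y, z in units of 30 mm (1.0 is 30 mm), a list of three; "turn": the turn, a rotation vector about the tool's x, y, z in units of 10 degrees (1.0 is 10 degrees), a list of three. In form: [{"fingers": fingers, "travel": [tx, ty, tz], "turn": [rx, ry, rz]}, ...]. A call has exactly 8 rows; each row is the pose to reach, as a shift and turn from the pose commanded when the call began, along the tool's axes at that moment; what a row does not reach only later rows make up. A row lasts 1/8 s, in which the tool goes at most 62.5 mm and 10.7 degrees, less where a joint would pass 70% of its speed; a pose out of reach is approached as far as the arm can. A call with a gripper value outside its range is refused whole. The fingers move at their own pace and stop on an object; the grip force is fixed at half the most. Time passes only in rows, so rows that repeat a pose let the fingers close, or fill a call up. It gives the time, the measured TCP pose, the force and the opening at its end, in the units of the state.
- ctrl.get_obs(): the state, without advancing time (a new reading comes with each control period).
- ctrl.read_camera(name): name is "side" or "top" or "wrist"; returns the picture (400x640x3 uint8, blue, green, red); there is no depth.
- ctrl.camera_info(name): a dict with "fovy" (degrees; the focal length in pixels is half the picture's height over the tangent of half this angle, whatever the lens; pixels are square), "cx", "cy" (the principal point, pixels), "R" (3x3) and "t" (3): a world point X has camera coordinates R X + t. Camera axes: x right, y down, z forward; pixel columns grow to the right and rows downward; lengths in m; the calibration is good to about 2 mm. The wrist camera is an equidistant fisheye: a pixel r from the principal point sees the ray r / f radians off the axis. A picture is of the moment at which its call begins: read the wrist's pose just before it. camera_info takes no time and is no camera call; for the wrist camera it gives the pose at the moment of the call.
- ctrl.hand_in(): hands the job in, once; it reports no verdict.
Trained networks look in the newest picture that a camera, given by its name, has taken for a name from the list of things; names that differ only in an ending like _2 or _b are one class to them, and where a whole thing is asked for, a point or a joint stands for the part that bears it (a point fixed in the world has none). Each returns a list of dicts, best first, with "p" (0 to 1); they miss things now and then, are a little off and sometimes report something else, mostly with a low value. They report only what shows in the picture. A call takes as long as a camera call. They do not tell look-alikes from the thing itself.
- ctrl.recognise(target, camera): "location" ([x, y, z] in m, in world coordinates, good to about 4 mm: the middle of the surface that is visible of it).
- ctrl.regions_of(target, camera): "mask" (400x640 bool, what is visible of it).
- ctrl.mark_of(target, camera): "location" ([x, y, z] in m, in world coordinates, good to about 4 mm: a listed point, or the origin of a listed thing).
The state is a dict: "clock": time; "joint_positions": joint angles; "dq": joint speeds; "joint_efforts": joint torques, N m; "eef_pos": TCP position; "tcp_rot": TCP orientation; "wrist_force": force on the tool from outside, world axes, zero at the start; "wrist_torque": the same for the moment, N m; "width": finger opening in m.
Only numpy, scipy, OpenCV 4.12 (cv2) and the standard library are available. Lean on these libraries where they do the work, as an engineer would, in place of code of your own. Each camera call takes 0.05 s, during which the arm holds its last target.

## Task

Lay the long key in the slot of the saw arbor and press it down until it beds fully on the slot's floor, then let go of it. After that take the belt pulley from its saddle and slide it onto the shaft, keyway over the key, until its rim-side face is fully home against the shaft's shoulder, and leave it there. Both are snug push fits: go by feel with light hand pressure, no ramming (never over 50 N), and leave the other things on the bench alone.

Things in the scene. Friction and masses are not known exactly. Their poses are not given: they have to be found in the camera images.
- arbor_frame: Saw-arbor unit, fixed: grey base 190 x 258 x 30 mm with two green pillow blocks (123 mm tall) carrying a steel shaft, its axis level, 78 mm above the bench. Origin on the bench under the shaft's shoulder; +y runs along the shaft into the bearings, so the free end for the pulley points to -y; z up. The shaft turns stiffly in its greased seals (about 0.4 N m) and stays where it is left.
- shoulder (a point): Fixed point on the shaft axis in the plane of the shoulder (collar 44 mm across) where the 32 mm pulley seat begins; axes as the frame's: y along the shaft into the bearings, z up. The seat runs from y = 0 to its free end at y = -62 mm, the last 3.5 mm chamfered to 25 mm. The pulley is home when its origin is here.
- slot_axis (a point): Fixed point on the shaft axis under the middle of the key slot, 30.8 mm from the shoulder; axes as the frame's. Slot cut lengthwise in the shaft's upper side: 41.2 mm long, 11 mm wide, 5 mm deep (floor 11 mm from the axis), both ends round. The shaft's angle is not measured: the slot faces up to within 26 degrees either way, to be seen or felt for.
- key: The long key: steel bar with round ends, 10 mm wide (x), 40 mm long (y), 8 mm high (z), 24 g, lying flat on the plywood offcut. Origin: its centre. It drops 2 mm into the slot, then is a push fit that takes about 10 N to press onto the floor. Bedded, it is square to the slot, its centre 15 mm from the shaft axis, and stands 3 mm out of the shaft.
- short_key: Spare key of another size, 8 mm wide, 24 mm long, 7 mm high, also on the offcut; not for this slot, stays where it is. Origin: its centre.
- pulley: Two-groove aluminium belt pulley, 0.36 to 0.59 kg, standing on its rim in the saddle, bore level and 55 mm above the bench, keyway up. Origin on the bore axis in the flat rim-side face; y along the bore, z towards the keyway. Rim 80 mm diameter from y = -34 mm to 0, boss from -66 to -34 mm. Bore 33.2 mm, right through; keyway 11.2 mm wide, its roof 20.6 mm from the axis.
- boss (a point): Point on the pulley's bore axis at y = -50 mm, in the middle of the smooth boss, 54 mm diameter and 32 mm long, by which to grip it. Same axes as the pulley. The bore slips freely over the shaft end, then the keyway grips the key: the last 34 mm of the slide drag with about 10 N, up to the hard stop at the shoulder. Over 50 N damages the fits.
- saddle: Wooden saddle, fixed, 132 mm (x) by 36 mm (y, from -35 to +1 mm) and 40 mm tall, with two 45 degree slopes that hold the pulley's rim. Origin on the bench under the pulley's origin at the start; the boss overhangs to -y.
- offcut: Plywood offcut, fixed, 100 x 160 x 28 mm, on which the keys lie. Origin: centre of its underside.
- mug: White mug, 95 mm tall; leave alone. Origin: centre of its underside.
- hammer: Hammer lying on the bench; leave alone.
- glue: Yellow glue bottle, 170 mm tall; leave alone.
Mind the look-alikes: they are no part of the job. Leave any orange look-alike of the pulley alone.

How it is judged:
By the outcome, as a careful person would: the job done as asked, in the order asked, and still so for the second after the job is handed in, with the robot touching nothing.
It also fails if it takes over 72 s, if anything falls off the work surface, if the arm or the gripper's body presses on something with over 40 N, if the wrist force passes 120 N, or if a joint passes its speed limit or range.

## Working session

There is one attempt and no reset: what is moved stays moved. The work goes in short steps, Python scripts to look and compute and a shell command to move; the robot and the scene stay as the last step left them, time stands still between calls to the robot, and variables do not carry over. Pictures are saved under pics/ and viewed, and the job is handed in when it is done.

```bash
ls; mkdir -p pics; python3 - <<'E'
from workcell import ctrl
import cv2
print(ctrl.get_obs()); print(ctrl.grip_depth)
for n in ("side","top","wrist"):
    i=ctrl.camera_info(n); print(n,i)
    cv2.imwrite(f"pics/{n}0.png",ctrl.read_camera(n))
E
```

```text
pics
{'clock': 0.0, 'joint_positions': array([-1.40258723e+00,  2.59200593e-01,  2.07515610e-02,  1.33370847e+00,
       -1.33467755e-05,  1.41818416e+00]), 'dq': array([ 0.00183823,  0.00121499, -0.00026181,  0.00029148,  0.0011077 ,
       -0.00045662]), 'joint_efforts': array([ 7.95572214e-05, -5.55642772e+01,  3.44528782e+01,  1.37216513e-02,
       -1.51962145e-04,  1.33597547e-05]), 'eef_pos': array([ 0.17337693, -0.52165467,  0.2306576 ]), 'tcp_rot': array([-4.72725409e-04,  8.10970229e-01, -5.85087023e-01, -4.89668640e-04]), 'wrist_force': array([0.89046228, 0.07565943, 1.38395825]), 'wrist_torque': array([0.03920533, 0.04035287, 0.02655034]), 'width': 0.08515909709407685}
0.0187
side {'fovy': 43.7592555712453, 'cx': 320.3930326219262, 'cy': 195.73650633088837, 'R': array([[-0.99990976, -0.01259445, -0.004674  ],
       [-0.00626436,  0.74492461, -0.66711924],
       [ 0.01188378, -0.66702976, -0.74493629]]), 't': array([0.51703256, 0.10434055, 1.56452854])}
top {'fovy': 55.659153858718774, 'cx': 321.8006210451958, 'cy': 202.54886813936244, 'R': array([[ 0.02669519, -0.99964018,  0.00262195],
       [-0.98935031, -0.02679565, -0.14306628],
       [ 0.14308506,  0.00122515, -0.98970964]]), 't': array([-0.0923433 ,  0.52498216,  1.01836037])}
wrist {'fovy': 65.70646984690485, 'cx': 317.1971375577666, 'cy': 195.75300498451327, 'R': array([[ 3.15779011e-01, -9.48832743e-01, -2.05752058e-04],
       [-8.97116163e-01, -2.98637926e-01,  3.25573308e-01],
       [-3.08976060e-01, -1.02624634e-01, -9.45516779e-01]]), 't': array([-0.54998776, -0.04209434,  0.38003129])}
```

View pics/side0.png

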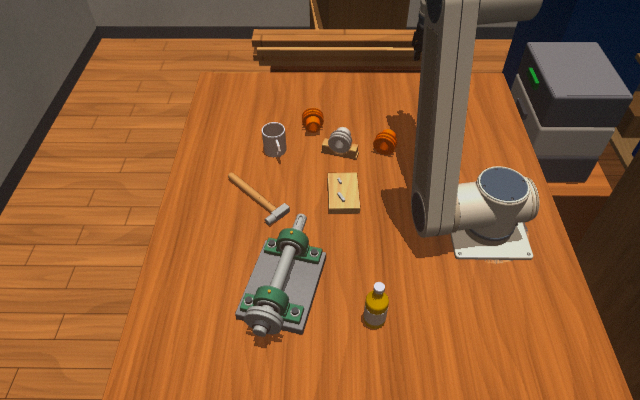

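View pics/top0.png

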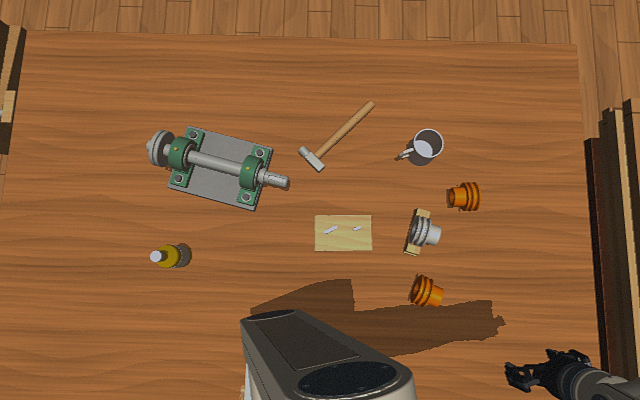

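View pics/wrist0.png

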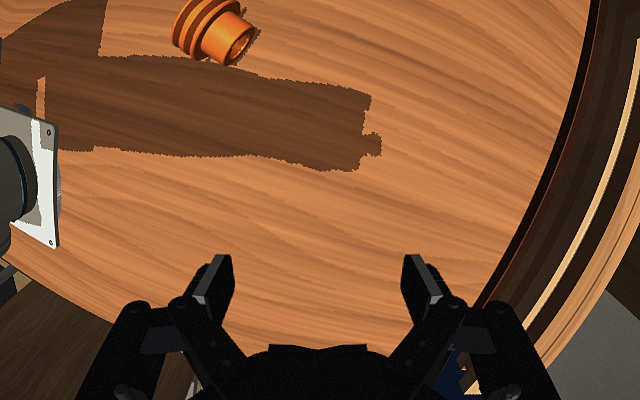

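The side and top pictures show the arbor with its free end at top (288,183). The offcut with both keys is at (343,232), the grey pulley in its saddle at (425,231), with orange look-alikes either side. Next I'll measure the positions.

```bash
python3 - <<'E'
from workcell import ctrl
import numpy as np, cv2
np.set_printoptions(precision=4,suppress=True)
for cam in ("top","side"):
    for t in ("key","short_key","shoulder","slot_axis","pulley","boss","saddle","offcut","arbor_frame"):
        r=ctrl.mark_of(t,cam)
        print(cam,t,[(round(d["p"],2),np.round(d["location"],4)) for d in r[:4]])
im=cv2.imread("pics/top0.png")
a=cv2.resize(im[200:260,300:450],None,fx=5,fy=5,interpolation=cv2.INTER_CUBIC)
cv2.imwrite("pics/top_crop1.png",a)
a=cv2.resize(im[110:220,140:300],None,fx=5,fy=5,interpolation=cv2.INTER_CUBIC)
cv2.imwrite("pics/top_crop2.png",a)
print(ctrl.get_obs()["clock"])
E
```

```text
top key [(0.62, array([ 0.4548, -0.0998,  0.0306]))]
top short_key [(0.57, array([ 0.4588, -0.1778,  0.0345]))]
top shoulder [(0.97, array([0.5891, 0.0758, 0.0771])), (0.51, array([ 0.4528, -0.1016,  0.0303])), (0.36, array([ 0.6897, -0.3636,  0.0031]))]
top slot_axis [(0.64, array([0.5874, 0.0483, 0.0802])), (0.53, array([ 0.7429, -0.1309, -0.0004]))]
top pulley [(0.97, array([ 0.2972, -0.3317,  0.0401])), (0.84, array([ 0.552 , -0.5053,  0.0436])), (0.79, array([ 0.4563, -0.3247,  0.0556]))]
top boss [(0.74, array([ 0.2842, -0.3808,  0.0415])), (0.73, array([ 0.4434, -0.3756,  0.0559])), (0.64, array([ 0.5542, -0.4533,  0.0382]))]
top saddle [(0.9, array([ 0.4599, -0.3284, -0.001 ]))]
top offcut [(0.95, array([ 0.4409, -0.1369,  0.0023]))]
top arbor_frame [(0.67, array([0.5924, 0.0742, 0.0021]))]
side key [(0.42, array([ 0.4521, -0.1005,  0.0298]))]
side short_key [(0.37, array([ 0.4495, -0.3788,  0.0558]))]
side shoulder [(0.94, array([0.5901, 0.0788, 0.0797]))]
side slot_axis [(0.66, array([0.581 , 0.0406, 0.0799])), (0.46, array([0.3696, 0.3193, 0.0001]))]
side pulley [(0.94, array([ 0.3017, -0.3358,  0.0373])), (0.76, array([ 0.46  , -0.3298,  0.0572])), (0.6, array([ 0.5569, -0.5049,  0.0366]))]
side boss [(0.83, array([ 0.5521, -0.4567,  0.0357])), (0.77, array([ 0.2804, -0.3825,  0.036 ])), (0.71, array([ 0.444 , -0.3765,  0.057 ])), (0.46, array([0.5887, 0.0775, 0.0015]))]
side saddle [(0.56, array([ 0.4615, -0.3328, -0.0011])), (0.44, array([ 0.7378, -0.1278,  0.0012]))]
side offcut [(0.82, array([ 0.4464, -0.1382, -0.0017]))]
side arbor_frame [(0.96, array([ 0.5895,  0.0756, -0.0015]))]
1.05
```

View pics/top_crop1.png

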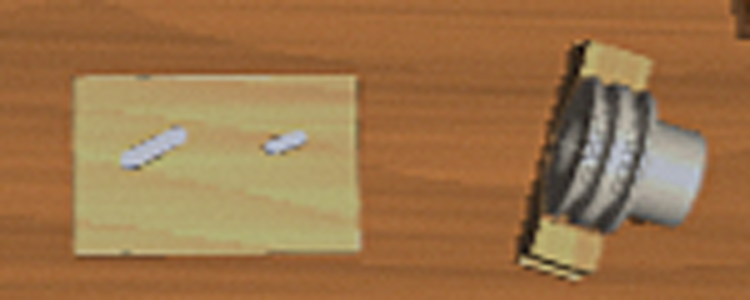

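View pics/top_crop2.png

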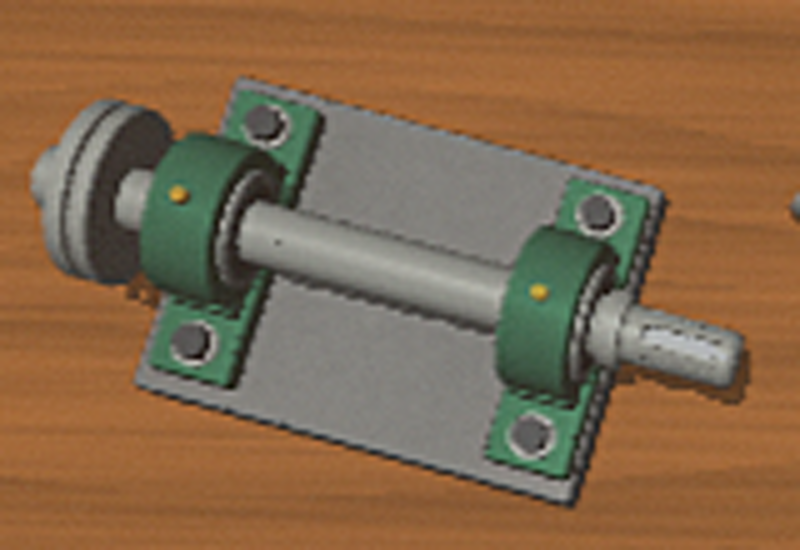

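```bash
cat > h.py <<'E'
from workcell import ctrl
import numpy as np, cv2
from scipy.spatial.transform import Rotation as Ro
np.set_printoptions(precision=4,suppress=True)
def cam(n):
    i=ctrl.camera_info(n); i=dict(i); i["f"]=200/np.tan(np.radians(i["fovy"]/2)); return i
def ray(n,uv,i=None):
    i=i or cam(n); x=(uv[0]-i["cx"])/i["f"]; y=(uv[1]-i["cy"])/i["f"]
    if n=="wrist":
        r=np.hypot(x,y); d=np.array([np.sin(r)*x/r,np.sin(r)*y/r,np.cos(r)]) if r>1e-9 else np.array([0,0,1.])
    else: d=np.array([x,y,1.])
    R=np.array(i["R"]); C=-R.T@np.array(i["t"]); return C,R.T@d
def onz(n,uv,z,i=None):
    C,d=ray(n,uv,i); return C+d*(z-C[2])/d[2]
def proj(n,X,i=None):
    i=i or cam(n); c=np.array(i["R"])@np.asarray(X)+np.array(i["t"])
    if n=="wrist":
        r=np.hypot(c[0],c[1]); th=np.arctan2(r,c[2]); q=c[:2]/r*th
    else: q=c[:2]/c[2]
    return np.array([i["cx"],i["cy"]])+i["f"]*q
def pose():
    o=ctrl.get_obs(); q=o["tcp_rot"]; return o["eef_pos"],Ro.from_quat([q[1],q[2],q[3],q[0]])
def toolR(zdir,xdir):
    z=np.array(zdir,float); z/=np.linalg.norm(z); x=np.array(xdir,float); x-=z*(x@z); x/=np.linalg.norm(x)
    return Ro.from_matrix(np.column_stack([x,np.cross(z,x),z]))
def rows(P,R,base=None):
    p,r=base or pose()
    # half-turn alternative
    alts=[R,R*Ro.from_euler('z',180,degrees=True)]
    for a in alts:
        tv=r.as_matrix().T@(np.asarray(P)-p)/0.03; rv=np.degrees((r.inv()*a).as_rotvec())/10
        print("travel",tv.round(3),"turn",rv.round(3))
def st():
    o=ctrl.get_obs(); p,r=pose()
    print("t",round(o["clock"],2),"p",p,"F",o["wrist_force"].round(1),"w",round(o["width"]*1000,1)); print(r.as_matrix())
    print("q",o["joint_positions"])
E
python3 - <<'E'
from h import *
st()
# crop1 offset (300,200), crop2 (140,110); /5
c1=lambda u,v:(300+u/5,200+v/5); c2=lambda u,v:(140+u/5,110+v/5)
a=onz("top",c1(122,162),.034);b=onz("top",c1(183,132),.034); print("key ends",a,b,(a+b)/2,np.degrees(np.arctan2(*(b-a)[1::-1])),np.linalg.norm(b-a))
# base edges
for p,q in (((238,80),(662,190)),((137,380),(575,505))):
    A=onz("top",c2(*p),.03);B=onz("top",c2(*q),.03);d=A-B;print("edge",A,B,np.degrees(np.arctan2(d[1],d[0])),np.linalg.norm(d))
for p,q in (((588,44),(522,258)),):
    A=onz("top",c1(*p),.04);B=onz("top",c1(*q),.04);d=A-B;print("saddle",A,B,np.degrees(np.arctan2(d[1],d[0])),np.linalg.norm(d))
i=cam("wrist");R=i["R"];C=-R.T@i["t"];p,r=pose()
print("cam in tool",r.as_matrix().T@(C-p)); print(r.as_matrix().T@R.T, i["f"])
E
```

```text
t 1.05 p [ 0.1734 -0.5219  0.2313] F [-0.5  0.1 -0.7] w 85.6
[[ 0.3153 -0.949  -0.    ]
 [-0.949  -0.3153 -0.    ]
 [ 0.      0.     -1.    ]]
q [-1.4026  0.2586  0.0215  1.3337 -0.      1.4182]
key ends [ 0.4446 -0.0876  0.034 ] [ 0.4621 -0.121   0.034 ] [ 0.4534 -0.1043  0.034 ] -62.3080731507641 0.03771509357498357
edge [0.7414 0.3156 0.03  ] [0.6826 0.0676 0.03  ] 76.65041967364564 0.2548067267006988
edge [0.5638 0.3589 0.03  ] [0.4995 0.1081 0.03  ] 75.61309645520736 0.2589615009518222
saddle [ 0.5166 -0.3447  0.04  ] [ 0.3977 -0.3074  0.04  ] -17.368088351085394 0.12462386830251986
cam in tool [ 0.0001 -0.0842 -0.1422]
[[ 1.      0.0001  0.0011]
 [-0.0005  0.9455  0.3257]
 [-0.001  -0.3257  0.9455]] 309.70691628693146
```

```bash
python3 - <<'E'
from h import *
rows([.4535,-.102,.16],toolR([0,0,-1],[np.cos(np.radians(13)),np.sin(np.radians(13)),0]))
E
```

```text
travel [-10.34  -13.274   2.376] turn [ 0.    -0.    -8.462]
travel [-10.34  -13.274   2.376] turn [-0.    -0.     9.538]
```

```bash
python3 -m crank '[{"fingers":-0.4,"travel":[-1.3,-1.7,0.3],"turn":[0,0,-1]},{"fingers":-0.4,"travel":[-2.6,-3.3,0.6],"turn":[0,0,-2]},{"fingers":-0.4,"travel":[-3.9,-5,0.8],"turn":[0,0,-3]},{"fingers":-0.4,"travel":[-5.2,-6.6,1],"turn":[0,0,-4]},{"fingers":-0.4,"travel":[-6.5,-8.3,1.3],"turn":[0,0,-5.1]},{"fingers":-0.4,"travel":[-7.8,-10,1.6],"turn":[0,0,-6.2]},{"fingers":-0.4,"travel":[-9.1,-11.7,2],"turn":[0,0,-7.3]},{"fingers":-0.4,"travel":[-10.34,-13.27,2.38],"turn":[0,0,-8.4]}]'; python3 - <<'E'
from h import *
st()
rows([.4535,-.102,.12],toolR([0,0,-1],[np.cos(np.radians(27.7)),np.sin(np.radians(27.7)),0]))
cv2.imwrite("pics/w1.png",ctrl.read_camera("wrist"))
E
```

```text
clock: 2.05
eef_pos: [0.449, -0.1084, 0.1618]
tcp_rot: [0.0, 0.995, 0.102, 0.001]
wrist_force: [1.1, -1.3, -0.1]
width: 0.0598
t 2.05 p [ 0.449  -0.1084  0.1618] F [ 1.1 -1.3 -0.1] w 59.8
[[ 0.9792  0.2029  0.0011]
 [ 0.2029 -0.9792 -0.0006]
 [ 0.0009  0.0008 -1.    ]]
q [-0.4189  0.1421 -0.3113  1.1162 -0.0001  0.9476]
travel [ 0.188 -0.181  1.392] turn [ 0.005 -0.005 -1.6  ]
travel [ 0.188 -0.181  1.392] turn [-0.007 -0.008 16.4  ]
```

View pics/w1.png

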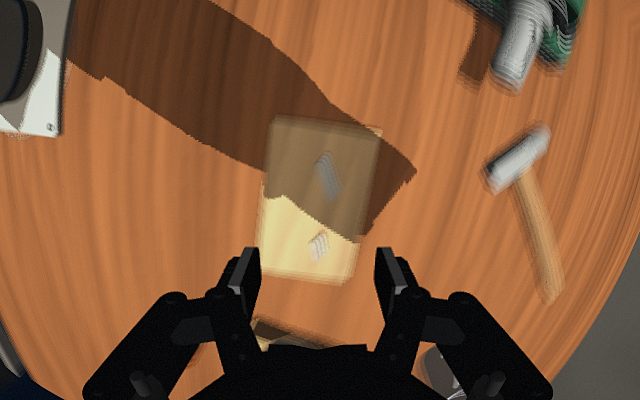

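The long key is at about (328,175), blurred because the arm was still moving. I'll settle above it and measure again.

```bash
python3 -m crank '[{"fingers":-0.4,"travel":[0.1,-0.1,0.5],"turn":[0,0,-0.8]},{"fingers":-0.4,"travel":[0.15,-0.15,1],"turn":[0,0,-1.5]},{"fingers":-0.4,"travel":[0.15,-0.15,1.3],"turn":[0,0,-1.5]},{"fingers":-0.4,"travel":[0.15,-0.15,1.3],"turn":[0,0,-1.5]},{"fingers":-0.4,"travel":[0.15,-0.15,1.3],"turn":[0,0,-1.5]},{"fingers":-0.4,"travel":[0.15,-0.15,1.3],"turn":[0,0,-1.5]},{"fingers":-0.4,"travel":[0.15,-0.15,1.3],"turn":[0,0,-1.5]},{"fingers":-0.4,"travel":[0.15,-0.15,1.3],"turn":[0,0,-1.5]}]'; python3 - <<'E'
from h import *
st()
im=ctrl.read_camera("wrist"); cv2.imwrite("pics/w2.png",im)
r=ctrl.regions_of("key","wrist")
for d in r[:3]:
    m=d["mask"]; ys,xs=np.nonzero(m); print(d["p"],m.sum(),xs.mean(),ys.mean())
    rect=cv2.minAreaRect(np.column_stack([xs,ys]).astype(np.float32)); print(rect)
print(proj("wrist",[.4534,-.1043,.036]))
print(proj("wrist",pose()[0]))
E
```

```text
clock: 3.1
eef_pos: [0.4516, -0.105, 0.1229]
tcp_rot: [0.0, 0.974, 0.228, 0.0]
wrist_force: [0.4, 0.4, 0.0]
width: 0.0598
t 3.1 p [ 0.4516 -0.105   0.1229] F [0.4 0.4 0. ] w 59.8
[[ 0.8962  0.4437  0.0003]
 [ 0.4437 -0.8962 -0.0001]
 [ 0.0002  0.0002 -1.    ]]
q [-0.4098  0.1741 -0.3782  1.0182  0.      0.7013]
0.82 583 320.57804459691255 199.04288164665522
((320.7914733886719, 198.53729248046875), (49.195068359375, 13.087149620056152), 86.98721313476562)
[319.4353 201.7452]
[316.6133 257.6574]
```

View pics/w2.png

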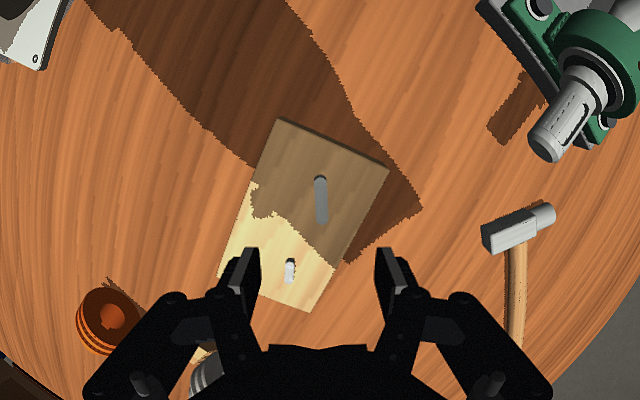

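The long key shows sharply at (321,199), nearly along the tool's y axis.

```bash
python3 - <<'E'
from h import *
im=cv2.imread("pics/w2.png")
cv2.imwrite("pics/w2c.png",cv2.resize(im[160:240,280:370],None,fx=7,fy=7,interpolation=cv2.INTER_CUBIC))
cv2.imwrite("pics/w2s.png",cv2.resize(im[50:180,510:640],None,fx=5,fy=4.5,interpolation=cv2.INTER_CUBIC))
E
```

```text
(no output)
```

View pics/w2c.png

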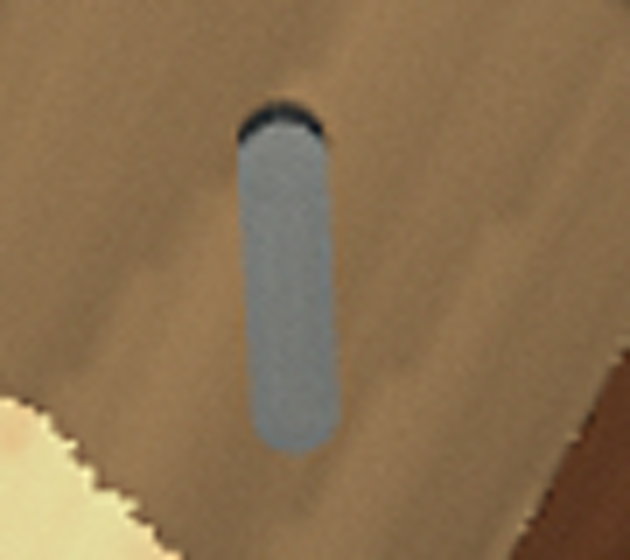

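View pics/w2s.png

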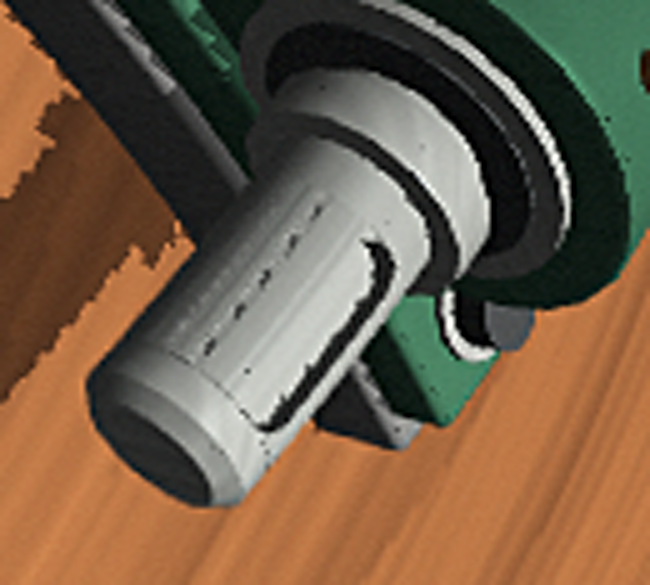

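```bash
python3 - <<'E'
from h import *
a=onz("wrist",(280+283/7,160+120/7),.036);b=onz("wrist",(280+296/7,160+455/7),.036)
d=b-a;c=(a+b)/2;print(a,b,c,np.linalg.norm(d),np.degrees(np.arctan2(d[1],d[0])))
# width centre line check
l=onz("wrist",(280+244/7,160+280/7),.036);r=onz("wrist",(280+336/7,160+280/7),.036);print((l+r)/2,np.linalg.norm(l-r))
xd=np.array([-d[1],d[0],0])
R=toolR([0,0,-1],xd)
rows([c[0],c[1],.0335],R)
E
```

```text
[ 0.4451 -0.086   0.036 ] [ 0.4644 -0.1212  0.036 ] [ 0.4548 -0.1036  0.036 ] 0.040201276693 -61.280112938338185
[ 0.4542 -0.1023  0.036 ] 0.010328334925631249
travel [0.116 0.008 2.977] turn [ 0.001 -0.001 -0.238]
travel [0.116 0.008 2.977] turn [-0.001 -0.001 17.762]
```

```bash
python3 -m crank '[{"fingers":-0.2,"travel":[0.12,0.01,0.8],"turn":[0,0,-0.24]},{"fingers":0,"travel":[0.12,0.01,1.6],"turn":[0,0,-0.24]},{"fingers":0.2,"travel":[0.12,0.01,2.4],"turn":[0,0,-0.24]},{"fingers":0.3,"travel":[0.12,0.01,2.8],"turn":[0,0,-0.24]},{"fingers":0.4,"travel":[0.12,0.01,3.02],"turn":[0,0,-0.24]},{"fingers":0.4,"travel":[0.12,0.01,3.02],"turn":[0,0,-0.24]},{"fingers":0.4,"travel":[0.12,0.01,3.02],"turn":[0,0,-0.24]},{"fingers":0.4,"travel":[0.12,0.01,3.02],"turn":[0,0,-0.24]}]'; python3 - <<'E'
from h import *
st()
im=ctrl.read_camera("wrist"); cv2.imwrite("pics/w3.png",im[130:330,180:460].repeat(2,0).repeat(2,1))
print(proj("wrist",pose()[0]))
E
```

```text
clock: 4.2
eef_pos: [0.4552, -0.1037, 0.0327]
tcp_rot: [0.0, 0.969, 0.248, 0.0]
wrist_force: [-0.6, -0.0, -0.4]
width: 0.0257
t 4.2 p [ 0.4552 -0.1037  0.0327] F [-0.6 -0.  -0.4] w 25.7
[[ 0.8767  0.481   0.0009]
 [ 0.481  -0.8767 -0.0004]
 [ 0.0006  0.0008 -1.    ]]
q [-0.4041  0.2717 -0.5159  0.7822 -0.      0.6649]
[316.5917 257.584 ]
```

View pics/w3.png

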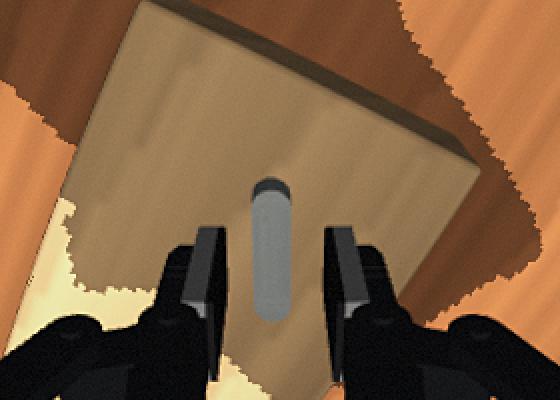

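The key lies square between the pads, centred at about (271,255) in this crop. Closing now.

```bash
python3 -m crank '[{"fingers":0.7,"travel":[0,0,0],"turn":[0,0,0]},{"fingers":1,"travel":[0,0,0],"turn":[0,0,0]},{"fingers":1,"travel":[0,0,0],"turn":[0,0,0]},{"fingers":1,"travel":[0,0,0],"turn":[0,0,0]},{"fingers":1,"travel":[0,0,-0.2],"turn":[0,0,0]},{"fingers":1,"travel":[0,0,-1],"turn":[0,0,0]},{"fingers":1,"travel":[0,0,-2.5],"turn":[0,0,0]},{"fingers":1,"travel":[0,0,-4],"turn":[0,0,0]}]'; python3 - <<'E'
from h import *
st()
u=np.array([np.cos(np.radians(76.1)),np.sin(np.radians(76.1)),0])
S=np.array([.5895,.077,.078]); C=S-u*.0308
rows([C[0],C[1],.17],toolR([0,0,-1],[u[1],-u[0],0]))
E
```

```text
clock: 5.25
eef_pos: [0.4546, -0.1035, 0.1536]
tcp_rot: [-0.0, 0.969, 0.248, -0.0]
wrist_force: [0.9, -0.9, -1.0]
width: 0.0071
t 5.25 p [ 0.4546 -0.1035  0.1536] F [ 0.9 -0.9 -1. ] w 7.1
[[ 0.8767  0.481  -0.0005]
 [ 0.481  -0.8767  0.0002]
 [-0.0003 -0.0004 -1.    ]]
q [-0.4041  0.1557 -0.3165  1.0991 -0.      0.6648]
travel [ 6.142 -2.356 -0.548] turn [-0.002  0.003  4.265]
travel [ 6.142 -2.356 -0.548] turn [ -0.003  -0.002 -13.735]
```

```bash
python3 - <<'E'
from h import *
st()
im=ctrl.read_camera("wrist"); cv2.imwrite("pics/w4.png",im[130:330,180:460].repeat(2,0).repeat(2,1))
st()
E
```

```text
t 5.25 p [ 0.4546 -0.1035  0.1536] F [ 0.9 -0.9 -1. ] w 7.1
[[ 0.8767  0.481  -0.0005]
 [ 0.481  -0.8767  0.0002]
 [-0.0003 -0.0004 -1.    ]]
q [-0.4041  0.1557 -0.3165  1.0991 -0.      0.6648]
t 5.3 p [ 0.4567 -0.1043  0.1592] F [ 2.3 -1.8  4.5] w 7.2
[[ 0.8766  0.4811  0.0066]
 [ 0.4812 -0.8766 -0.0028]
 [ 0.0045  0.0057 -1.    ]]
q [-0.404   0.1507 -0.3077  1.1051 -0.      0.6648]
```

View pics/w4.png

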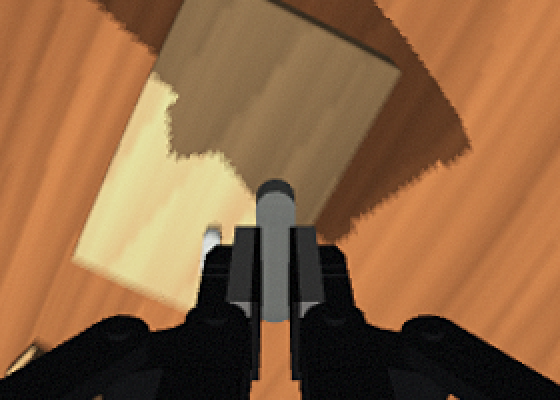

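The key is held square in the pads. Its top stands about 3.3 mm behind the tips. Now to look at the slot.

```bash
python3 - <<'E'
from h import *
u=np.array([np.cos(np.radians(76.1)),np.sin(np.radians(76.1)),0])
S=np.array([.5895,.077,.078]); C=S-u*.0708
print(C);rows([C[0],C[1],.135],toolR([0,0,-1],[u[1],-u[0],0]))
E
```

```text
[0.5725 0.0083 0.078 ]
travel [ 5.186 -1.437  0.82 ] turn [ 0.022 -0.036  4.266]
travel [ 5.186 -1.437  0.82 ] turn [  0.046   0.027 -13.734]
```

```bash
python3 -m crank '[{"fingers":1,"travel":[1,-0.3,0],"turn":[0,0,0.9]},{"fingers":1,"travel":[2.2,-0.6,0.1],"turn":[0,0,1.8]},{"fingers":1,"travel":[3.6,-1,0.2],"turn":[0,0,2.8]},{"fingers":1,"travel":[4.7,-1.3,0.4],"turn":[0,0,3.6]},{"fingers":1,"travel":[5.2,-1.44,0.58],"turn":[0,0,4.27]},{"fingers":1,"travel":[5.2,-1.44,0.58],"turn":[0,0,4.27]},{"fingers":1,"travel":[5.2,-1.44,0.58],"turn":[0,0,4.27]},{"fingers":1,"travel":[5.2,-1.44,0.58],"turn":[0,0,4.27]}]'; python3 - <<'E'
from h import *
st()
im=ctrl.read_camera("wrist"); cv2.imwrite("pics/w5.png",im)
cv2.imwrite("pics/w5c.png",cv2.resize(im[80:240,230:400],None,fx=4.5,fy=3.7,interpolation=cv2.INTER_CUBIC))
st()
print(proj("wrist",[.5895,.077,.078]),proj("wrist",pose()[0]))
for t in ("shoulder","slot_axis"): print(t,[(round(d["p"],2),np.round(d["location"],4)) for d in ctrl.mark_of(t,"wrist")[:2]])
E
```

```text
clock: 6.3
eef_pos: [0.5705, 0.0087, 0.1352]
tcp_rot: [0.0, 0.993, -0.121, 0.0]
wrist_force: [-0.5, 0.1, -0.8]
width: 0.0073
t 6.3 p [0.5705 0.0087 0.1352] F [-0.5  0.1 -0.8] w 7.3
[[ 0.9707 -0.2405  0.0004]
 [-0.2405 -0.9707 -0.0001]
 [ 0.0004  0.     -1.    ]]
q [-0.1318  0.3366 -0.1159  1.1179 -0.0001  1.6818]
t 6.35 p [0.5706 0.0087 0.1352] F [ 0.6  0.5 -1.2] w 6.9
[[ 0.9706 -0.2408  0.0005]
 [-0.2408 -0.9706 -0.0001]
 [ 0.0005  0.     -1.    ]]
q [-0.1317  0.3367 -0.1158  1.1179 -0.0001  1.6823]
[319.5861 113.1335] [316.3432 257.976 ]
shoulder [(0.62, array([0.5938, 0.0778, 0.0784]))]
slot_axis [(0.56, array([0.5815, 0.0475, 0.0763])), (0.41, array([0.5684, 0.0078, 0.1355]))]
```

View pics/w5.png

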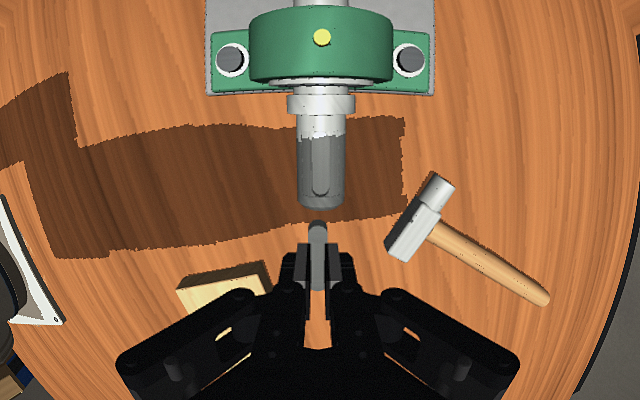

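View pics/w5c.png

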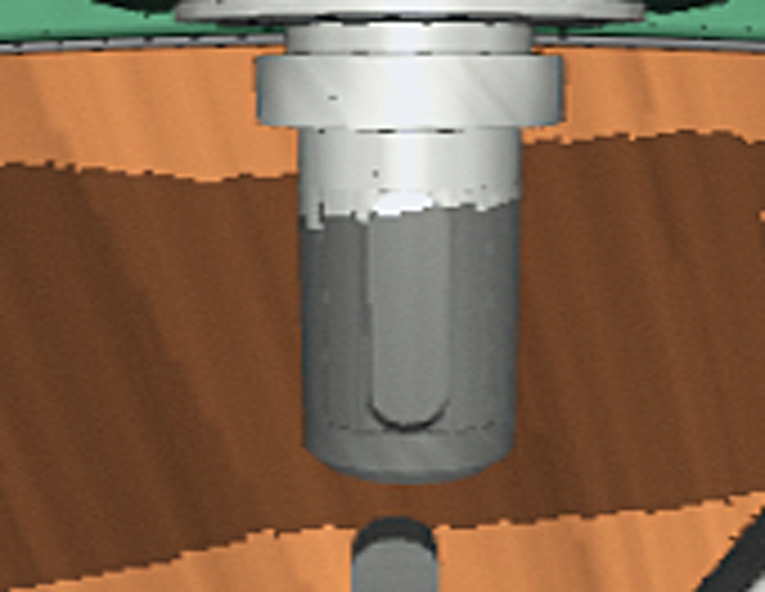

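```bash
python3 - <<'E'
from h import *
im=cv2.imread("pics/w5.png")
c=im[130:215,290:352]
c=cv2.resize(c,None,fx=9,fy=7,interpolation=cv2.INTER_LANCZOS4).astype(float)
c=np.clip((c-60)*2.2,0,255).astype(np.uint8)
cv2.imwrite("pics/w5e.png",c)
g=cv2.cvtColor(im,cv2.COLOR_BGR2GRAY)
for r in (150,155,160,165,170,175): print(r,g[r,292:350])
E
```

```text
150 [ 80  80  81  82  64  65  72  78  84  86  87  89  95  94  98 103 103 101
  94 107 131 128 132 133 131 136 134 138 139 138 138 136 136 139 141 139
 136 128 115 114 115 115 110 110 105 106 102  97  95  94  87  81  69  72
  76  79  80  77]
155 [ 77  80  84  79  64  66  69  81  82  83  87  89  92  96  98 102 105 104
  95 105 128 129 130 131 130 135 134 135 138 134 135 135 134 136 136 138
 137 129 113 113 114 114 110 111 107 108  98  98  96  94  90  81  69  67
  70  72  79  79]
160 [ 77  78  80  77  68  60  69  79  83  89  99  91  93  94  99 103 106 103
  89 104 131 126 128 127 133 133 133 136 137 134 133 136 134 135 136 138
 133 124 115 117 119 114 109 109 105 104 107 103  94  92  86  83  71  65
  68  70  75  76]
165 [ 73  73  79  76  71  62  72  78  80  84  85  88  92  95  98 100 104 102
  96  93 108 132 129 129 132 129 133 136 132 134 131 133 134 135 135 136
 130 121 115 115 118 115 110 104 107 107 101  96  95  94  88  86  71  63
  70  70  71  74]
170 [ 76  75  74  75  78  57  68  78  81  86  83  91  93  95  96  98 102 102
  98  98 105 129 126 127 130 130 130 133 132 134 129 130 132 131 134 132
 133 123 112 119 117 113 111 108 105 109  99  96  95  94  85  79  75  68
  68  71  67  69]
175 [ 80  77  76  76  76  60  65  77  80  84  91  90  92  92  98 101 105 100
 101 104 107 129 127 124 129 130 130 130 132 133 130 129 130 130 127 133
 130 122 115 115 117 115 112 107 106 108 104  97  96  93  86  81  68  68
  72  66  67  69]
```

View pics/w5e.png

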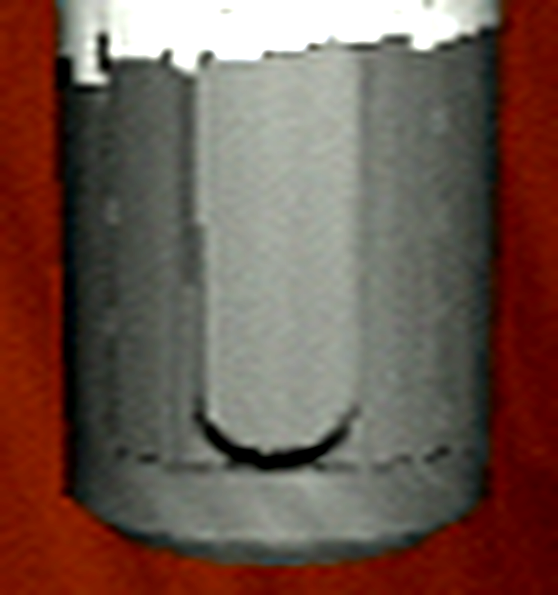

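```bash
python3 - <<'E'
from h import *
p,r=pose(); M=r.as_matrix()
def at(uv,z):
    X=onz("wrist",uv,z); return X, M.T@(X-p)*1000
dz=0 # image taken when p.z=.1352
for nm,uv,z in (("collar front top",(321.2,114.6),.100),("slot end rim",(320.2,196.7),.094),("slot end floor",(320.4,194.3),.089),("shaft end top",(321,209.2),.0905),("chamfer start",(321,196.5),.094),
  ("key far end top",(318,225.5),p[2]+.0033),("key far bottom",(318,219.8),p[2]-.0047)):
    print(nm,*at(uv,z))
for x in (296.4,345.8,310,311.4,329.4): print(x,at((x,155),.09)[1], at((x,155),.078)[1])
print(at((287.1,105),.078)[1],at((355.6,105),.078)[1])
E
```

```text
collar front top [0.5905 0.0775 0.1   ] [  2.6603 -71.4324  35.0938]
slot end rim [0.5778 0.0277 0.094 ] [  2.2907 -20.0353  41.0933]
slot end floor [0.5779 0.0276 0.089 ] [  2.4627 -19.9261  46.0934]
shaft end top [0.576  0.0181 0.0905] [  2.876  -10.2382  44.5935]
chamfer start [0.5783 0.0277 0.094 ] [  2.7915 -20.1682  41.0935]
key far end top [0.5764 0.0285 0.1384] [  0.8276 -20.4802  -3.2994]
key far bottom [0.5763 0.0281 0.1304] [  0.843  -20.0696   4.7006]
296.4 [-12.4199 -45.84    45.0861] [-13.2463 -43.4042  57.0856]
345.8 [ 18.0432 -45.8881  45.1014] [ 19.1686 -43.4554  57.1019]
310 [ -4.0339 -45.8098  45.0903] [ -4.323  -43.3721  57.0901]
311.4 [ -3.1721 -45.8086  45.0907] [ -3.406  -43.3708  57.0906]
329.4 [  7.9076 -45.8238  45.0963] [  8.3836 -43.387   57.0965]
[-18.787  -76.2562  57.0831] [ 24.8718 -76.3903  57.105 ]
```

The slot is nearly upright, about 3° towards tool −x. The shaft is parallel to tool y, with its axis about 2.1 mm to tool +x of the key. Next I'll work out the approach.

```bash
cat >> h.py <<'E'
P0=np.array([.5706,.0087,.1352]); M0=toolR([0,0,-1],[.9706,-.2408,0]).as_matrix()
XF=M0[:,0]; U=-M0[:,1]; Z=np.array([0,0,1.])
SH=P0+M0@np.array([2.98e-3,-71.4e-3,0]); SH[2]=.078
A=SH-U*.0308
def keypose(rc,phi,dx=0,dy=0):
    ph=np.radians(phi); n=np.sin(ph)*XF+np.cos(ph)*Z; R=toolR(-n,XF)
    k=np.array([.83e-3+dx,-.3e-3+dy,.7e-3])
    return A+n*rc-R.as_matrix()@k, R
E
python3 - <<'E'
from h import *
print(SH,A)
for rc in (.025,.017):
    P,R=keypose(rc,-3); print(P); rows(P,R)
E
```

```text
[0.5907 0.0773 0.078 ] [0.5833 0.0474 0.078 ]
[0.5811 0.0476 0.1036]
travel [ 0.024 -1.338  1.049] turn [ 0.     0.297 -0.002]
travel [ 0.024 -1.338  1.049] turn [ 0.467 -0.    17.992]
[0.5815 0.0475 0.0956]
travel [ 0.038 -1.338  1.315] turn [ 0.     0.297 -0.002]
travel [ 0.038 -1.338  1.315] turn [ 0.467 -0.    17.992]
```

```bash
python3 -m crank '[{"fingers":1,"travel":[0,-0.6,0.2],"turn":[0,0.3,0]},{"fingers":1,"travel":[0.02,-1.2,0.6],"turn":[0,0.3,0]},{"fingers":1,"travel":[0.02,-1.34,1],"turn":[0,0.3,0]},{"fingers":1,"travel":[0.03,-1.34,1.1],"turn":[0,0.3,0]},{"fingers":1,"travel":[0.03,-1.34,1.15],"turn":[0,0.3,0]},{"fingers":1,"travel":[0.03,-1.34,1.21],"turn":[0,0.3,0]},{"fingers":1,"travel":[0.03,-1.34,1.21],"turn":[0,0.3,0]},{"fingers":1,"travel":[0.03,-1.34,1.21],"turn":[0,0.3,0]}]'; python3 - <<'E'
from h import *
im=ctrl.read_camera("wrist")
cv2.imwrite("pics/w6.png",cv2.resize(im[150:300,240:400],None,fx=4.8,fy=3.9,interpolation=cv2.INTER_CUBIC))
st(); P,R=keypose(.017,-3); print(P); rows(P,R)
E
```

```text
clock: 7.45
eef_pos: [0.5815, 0.0479, 0.0987]
tcp_rot: [0.003, 0.992, -0.121, 0.026]
wrist_force: [-0.4, 0.5, -0.2]
width: 0.0069
t 7.5 p [0.5815 0.048  0.0987] F [-0.4 -0.6 -0.4] w 6.9
[[ 0.9691 -0.2412  0.0512]
 [-0.2409 -0.9705 -0.0127]
 [ 0.0527 -0.     -0.9986]]
q [-0.0565  0.352  -0.1941  0.9729 -0.0098  1.7577]
[0.5815 0.0475 0.0956]
travel [-0.002  0.014  0.101] turn [-0.    -0.002 -0.002]
travel [-0.002  0.014  0.101] turn [-0.003  0.    17.998]
```

View pics/w6.png

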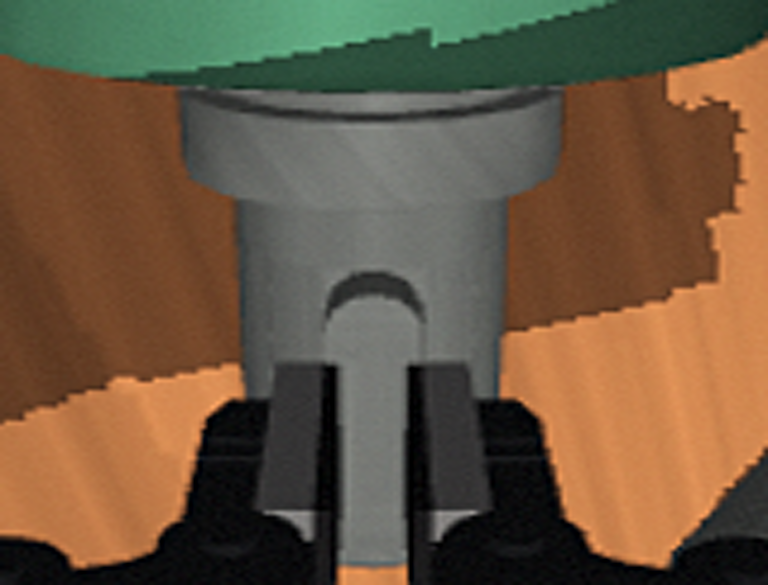

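```bash
python3 -m crank '[{"fingers":1,"travel":[0,0.01,0.02],"turn":[0,0,0]},{"fingers":1,"travel":[0,0.01,0.04],"turn":[0,0,0]},{"fingers":1,"travel":[0,0.01,0.06],"turn":[0,0,0]},{"fingers":1,"travel":[0,0.01,0.08],"turn":[0,0,0]},{"fingers":1,"travel":[0,0.01,0.09],"turn":[0,0,0]},{"fingers":1,"travel":[0,0.01,0.1],"turn":[0,0,0]},{"fingers":1,"travel":[0,0.01,0.1],"turn":[0,0,0]},{"fingers":1,"travel":[0,0.01,0.1],"turn":[0,0,0]}]'; python3 - <<'E'
from h import *
st(); P,R=keypose(.017,-3); print(P); rows(P,R)
E
```

```text
clock: 8.5
eef_pos: [0.5816, 0.0477, 0.0955]
tcp_rot: [0.003, 0.992, -0.121, 0.026]
wrist_force: [0.6, -1.0, 0.6]
width: 0.007
t 8.5 p [0.5816 0.0477 0.0955] F [ 0.6 -1.   0.6] w 7.0
[[ 0.9692 -0.2411  0.0509]
 [-0.2408 -0.9705 -0.0127]
 [ 0.0525  0.     -0.9986]]
q [-0.0569  0.3547 -0.1988  0.9657 -0.0098  1.7572]
[0.5815 0.0475 0.0956]
travel [-0.001  0.008 -0.006] turn [ 0.    -0.001 -0.002]
travel [-0.001  0.008 -0.006] turn [-0.001 -0.    17.998]
```

No contact force even 2 mm below the mouth, so the key has dropped into the slot. Pressing gently.

```bash
python3 -m crank '[{"fingers":1,"travel":[0,0,0.01],"turn":[0,0,0]},{"fingers":1,"travel":[0,0,0.02],"turn":[0,0,0]},{"fingers":1,"travel":[0,0,0.03],"turn":[0,0,0]},{"fingers":1,"travel":[0,0,0.03],"turn":[0,0,0]},{"fingers":1,"travel":[0,0,0.04],"turn":[0,0,0]},{"fingers":1,"travel":[0,0,0.04],"turn":[0,0,0]},{"fingers":1,"travel":[0,0,0.04],"turn":[0,0,0]},{"fingers":1,"travel":[0,0,0.04],"turn":[0,0,0]}]'; python3 - <<'E'
from h import *
st(); P,R=keypose(.015,-3); print(P, ctrl.get_obs()["wrist_torque"]); rows(P,R)
im=ctrl.read_camera("wrist")
cv2.imwrite("pics/w7.png",cv2.resize(im[150:300,240:400],None,fx=4.8,fy=3.9,interpolation=cv2.INTER_CUBIC))
E
```

```text
clock: 9.5
eef_pos: [0.5816, 0.0477, 0.0943]
tcp_rot: [0.003, 0.992, -0.121, 0.026]
wrist_force: [1.7, -1.1, 1.3]
width: 0.0072
t 9.5 p [0.5816 0.0477 0.0943] F [ 1.7 -1.1  1.3] w 7.2
[[ 0.9692 -0.241   0.051 ]
 [-0.2407 -0.9705 -0.0127]
 [ 0.0525 -0.     -0.9986]]
q [-0.0569  0.3557 -0.2005  0.9629 -0.0097  1.7571]
[0.5816 0.0475 0.0936] [-0.3167 -0.2539 -0.0571]
travel [-0.001  0.009  0.022] turn [ 0.    -0.001 -0.001]
travel [-0.001  0.009  0.022] turn [-0.002 -0.    17.999]
```

View pics/w7.png

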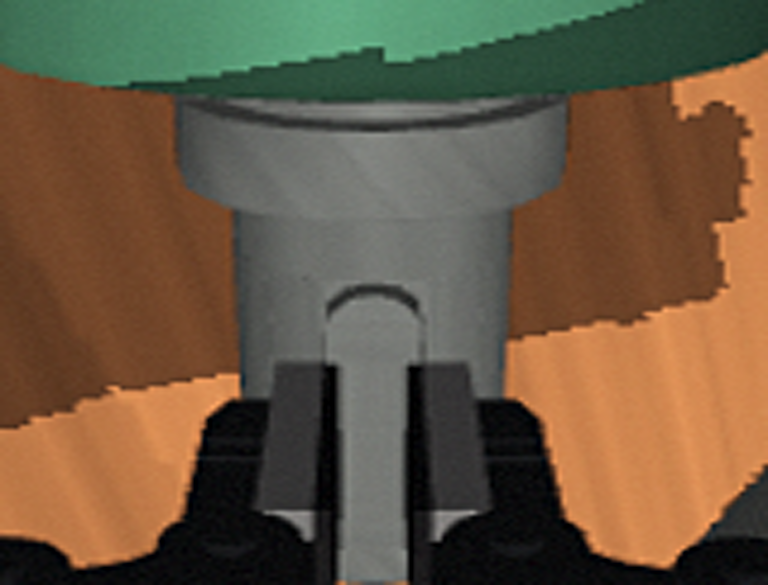

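The key's visible end face has shrunk by about half, so it is sinking in. Continuing.

```bash
python3 -m crank '[{"fingers":1,"travel":[0,0,0.01],"turn":[0,0,0]},{"fingers":1,"travel":[0,0,0.02],"turn":[0,0,0]},{"fingers":1,"travel":[0,0,0.03],"turn":[0,0,0]},{"fingers":1,"travel":[0,0,0.03],"turn":[0,0,0]},{"fingers":1,"travel":[0,0,0.04],"turn":[0,0,0]},{"fingers":1,"travel":[0,0,0.04],"turn":[0,0,0]},{"fingers":1,"travel":[0,0,0.04],"turn":[0,0,0]},{"fingers":1,"travel":[0,0,0.04],"turn":[0,0,0]}]'; python3 - <<'E'
from h import *
st(); P,R=keypose(.015,-3); print(P, ctrl.get_obs()["wrist_torque"]); rows(P,R)
im=ctrl.read_camera("wrist")
cv2.imwrite("pics/w8.png",cv2.resize(im[150:300,240:400],None,fx=4.8,fy=3.9,interpolation=cv2.INTER_CUBIC))
E
```

```text
clock: 10.55
eef_pos: [0.5817, 0.0477, 0.0935]
tcp_rot: [0.003, 0.992, -0.121, 0.026]
wrist_force: [-1.0, -1.6, 6.9]
width: 0.0071
t 10.55 p [0.5817 0.0477 0.0935] F [-1.  -1.6  6.9] w 7.1
[[ 0.9692 -0.241   0.0514]
 [-0.2407 -0.9705 -0.0127]
 [ 0.0529 -0.0001 -0.9986]]
q [-0.0569  0.3561 -0.202   0.9606 -0.0098  1.7571]
[0.5816 0.0475 0.0936] [-0.4142  0.0411 -0.0613]
travel [-0.001  0.009 -0.003] turn [-0.    -0.004 -0.001]
travel [-0.001  0.009 -0.003] turn [-0.006  0.    17.999]
```

View pics/w8.png

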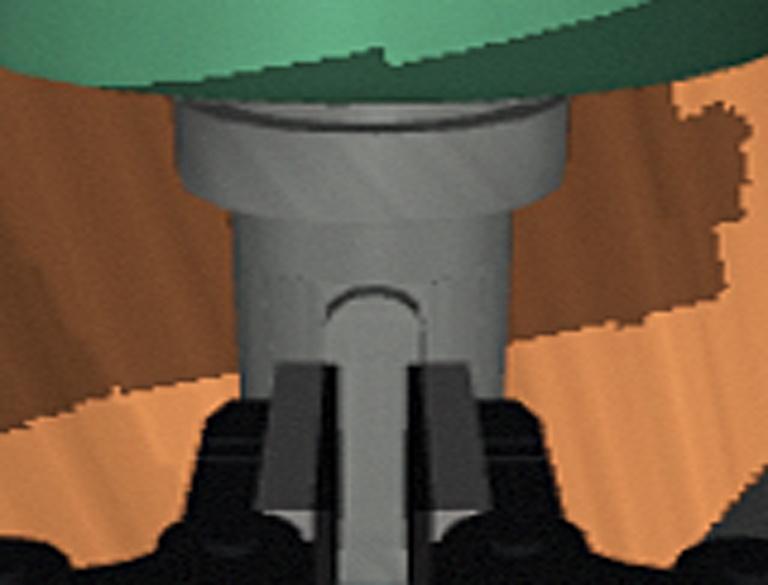

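```bash
python3 -m crank '[{"fingers":1,"travel":[0,0,0.01],"turn":[0,0,0]},{"fingers":1,"travel":[0,0,0.02],"turn":[0,0,0]},{"fingers":1,"travel":[0,0,0.03],"turn":[0,0,0]},{"fingers":1,"travel":[0,0,0.04],"turn":[0,0,0]},{"fingers":1,"travel":[0,0,0.04],"turn":[0,0,0]},{"fingers":1,"travel":[0,0,0.04],"turn":[0,0,0]},{"fingers":1,"travel":[0,0,0.04],"turn":[0,0,0]},{"fingers":1,"travel":[0,0,0.04],"turn":[0,0,0]}]'; python3 - <<'E'
from h import *
st(); print(ctrl.get_obs()["wrist_torque"])
E
```

```text
clock: 11.6
eef_pos: [0.5817, 0.0477, 0.0934]
tcp_rot: [0.003, 0.992, -0.121, 0.027]
wrist_force: [-4.3, -1.5, 16.4]
width: 0.0071
t 11.6 p [0.5817 0.0477 0.0934] F [-4.3 -1.5 16.4] w 7.1
[[ 0.9691 -0.241   0.0523]
 [-0.2407 -0.9705 -0.0128]
 [ 0.0539 -0.0002 -0.9985]]
q [-0.0568  0.3558 -0.203   0.959  -0.0098  1.7571]
[-0.3254  0.8641 -0.0405]
```

Hard stop: 16 N and no more movement. I'll release, lift, shut the fingers and look, then press from above to confirm the bedding.

```bash
python3 -m crank '[{"fingers":1,"travel":[0,0,-0.04],"turn":[0,0,0]},{"fingers":0.5,"travel":[0,0,-0.04],"turn":[0,0,0]},{"fingers":0.5,"travel":[0,0,-0.04],"turn":[0,0,0]},{"fingers":0.5,"travel":[0,0,-0.04],"turn":[0,0,0]},{"fingers":0.5,"travel":[0,0,-0.5],"turn":[0,0,0]},{"fingers":0.5,"travel":[0,1.2,-1],"turn":[0,0,0]},{"fingers":1,"travel":[0,1.2,-1],"turn":[0,0,0]},{"fingers":1,"travel":[0,1.2,-1],"turn":[0,0,0]}]'; python3 - <<'E'
from h import *
st()
im=ctrl.read_camera("wrist"); cv2.imwrite("pics/w9f.png",im)
cv2.imwrite("pics/w9.png",cv2.resize(im[80:280,230:410],None,fx=4.2,fy=3,interpolation=cv2.INTER_CUBIC))
st()
E
```

```text
clock: 12.6
eef_pos: [0.5716, 0.0133, 0.1222]
tcp_rot: [0.003, 0.992, -0.122, 0.026]
wrist_force: [0.3, -0.3, -0.3]
width: 0.0003
t 12.6 p [0.5716 0.0133 0.1222] F [ 0.3 -0.3 -0.3] w 0.3
[[ 0.969  -0.2416  0.0514]
 [-0.2412 -0.9704 -0.0124]
 [ 0.0529 -0.0004 -0.9986]]
q [-0.1202  0.3153 -0.1847  1.0182 -0.0062  1.6944]
t 12.65 p [0.5715 0.0136 0.1219] F [ 1.2  1.  -0.4] w -0.0
[[ 0.9692 -0.241   0.0509]
 [-0.2407 -0.9705 -0.0124]
 [ 0.0524 -0.0002 -0.9986]]
q [-0.1198  0.3157 -0.1849  1.0181 -0.0062  1.6943]
```

View pics/w9.png

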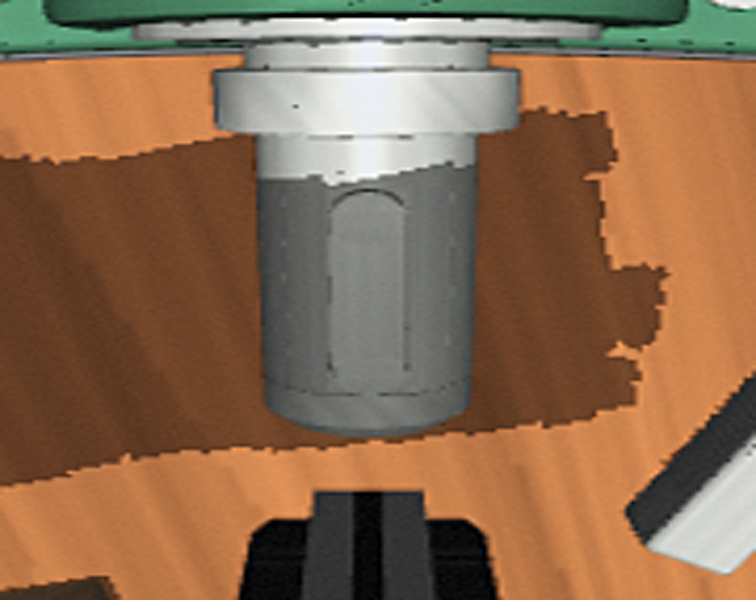

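The key sits square in the slot at (368,290) in this crop. Pressing it from above with shut fingers to check.

```bash
python3 - <<'E'
from h import *
for rc in (.0235,.0197,.0187):
    P,R=keypose(rc,-3); P=P+R.as_matrix()@np.array([.0008,0,0]);print(rc,P); rows(P,R)
E
```

```text
0.0235 [0.5819 0.0474 0.1022]
travel [ 0.03  -1.179  0.661] turn [-0.001 -0.    -0.001]
travel [ 0.03  -1.179  0.661] turn [-0.     0.002 17.999]
0.0197 [0.5821 0.0474 0.0984]
travel [ 0.03  -1.179  0.788] turn [-0.001 -0.    -0.001]
travel [ 0.03  -1.179  0.788] turn [-0.     0.002 17.999]
0.0187 [0.5822 0.0473 0.0974]
travel [ 0.03  -1.179  0.821] turn [-0.001 -0.    -0.001]
travel [ 0.03  -1.179  0.821] turn [-0.     0.002 17.999]
```

```bash
python3 -m crank '[{"fingers":1,"travel":[0.03,-0.6,0.2],"turn":[0,0,0]},{"fingers":1,"travel":[0.03,-1.18,0.5],"turn":[0,0,0]},{"fingers":1,"travel":[0.03,-1.18,0.65],"turn":[0,0,0]},{"fingers":1,"travel":[0.03,-1.18,0.72],"turn":[0,0,0]},{"fingers":1,"travel":[0.03,-1.18,0.76],"turn":[0,0,0]},{"fingers":1,"travel":[0.03,-1.18,0.8],"turn":[0,0,0]},{"fingers":1,"travel":[0.03,-1.18,0.82],"turn":[0,0,0]},{"fingers":1,"travel":[0.03,-1.18,0.82],"turn":[0,0,0]}]'
```

```text
clock: 13.65
eef_pos: [0.5822, 0.0468, 0.0974]
tcp_rot: [0.003, 0.992, -0.122, 0.026]
wrist_force: [-0.6, -0.8, -0.2]
width: -0.0001
```

No contact yet. Pressing on in small steps.

```bash
python3 -m crank '[{"fingers":1,"travel":[0,0,0.02],"turn":[0,0,0]},{"fingers":1,"travel":[0,0,0.03],"turn":[0,0,0]},{"fingers":1,"travel":[0,0,0.04],"turn":[0,0,0]},{"fingers":1,"travel":[0,0,0.05],"turn":[0,0,0]},{"fingers":1,"travel":[0,0,0.05],"turn":[0,0,0]},{"fingers":1,"travel":[0,0,0.05],"turn":[0,0,0]},{"fingers":1,"travel":[0,0,0.05],"turn":[0,0,0]},{"fingers":1,"travel":[0,0,0.05],"turn":[0,0,0]}]'
```

```text
clock: 14.65
eef_pos: [0.5823, 0.0469, 0.097]
tcp_rot: [0.003, 0.992, -0.121, 0.027]
wrist_force: [-5.0, 0.4, 10.9]
width: -0.0004
```

```bash
python3 -m crank '[{"fingers":1,"travel":[0,0,0.01],"turn":[0,0,0]},{"fingers":1,"travel":[0,0,0.02],"turn":[0,0,0]},{"fingers":1,"travel":[0,0,0.03],"turn":[0,0,0]},{"fingers":1,"travel":[0,0,0.04],"turn":[0,0,0]},{"fingers":1,"travel":[0,0,0.04],"turn":[0,0,0]},{"fingers":1,"travel":[0,0,0.04],"turn":[0,0,0]},{"fingers":1,"travel":[0,0,0.04],"turn":[0,0,0]},{"fingers":1,"travel":[0,0,0.04],"turn":[0,0,0]}]'
```

```text
clock: 15.65
eef_pos: [0.5824, 0.0469, 0.0969]
tcp_rot: [0.003, 0.992, -0.121, 0.027]
wrist_force: [-8.4, -0.4, 21.3]
width: 0.0001
```

The key is bedded: contact is at z = 0.097, which is 19 mm from the axis, and it stays there up to 21 N. I'll lift off and refine the slot angle from the picture.

```bash
python3 - <<'E'
from h import *
im=cv2.imread("pics/w9f.png"); g=cv2.cvtColor(im,cv2.COLOR_BGR2GRAY)
for r in (150,160,170,180,190): print(r,g[r,288:348])
E
python3 -m crank '[{"fingers":1,"travel":[0,0,-0.1],"turn":[0,0,0]},{"fingers":1,"travel":[0,0,-0.6],"turn":[0,0,0]},{"fingers":0,"travel":[0,1,-1],"turn":[0,0,0]},{"fingers":-1,"travel":[0,1.4,-1.5],"turn":[0,-0.3,0]},{"fingers":-1,"travel":[0,1.4,-1.5],"turn":[0,-0.3,0]},{"fingers":-1,"travel":[0,1.4,-1.5],"turn":[0,-0.3,0]},{"fingers":-1,"travel":[0,1.4,-1.5],"turn":[0,-0.3,0]},{"fingers":-1,"travel":[0,1.4,-1.5],"turn":[0,-0.3,0]}]'
python3 - <<'E'
from h import *
st()
im=ctrl.read_camera("wrist"); cv2.imwrite("pics/w10f.png",im)
np.save("w10.npy",np.array([ctrl.camera_info("wrist")],dtype=object),allow_pickle=True)
cv2.imwrite("pics/w10.png",cv2.resize(im[80:280,230:410],None,fx=4.2,fy=3,interpolation=cv2.INTER_CUBIC))
E
```

```text
150 [ 82  79  80  57  64  70  73  79  82  82  89  92  90  97  98 101 103  99
 100 105  94 129 139 139 141 137 141 137 138 136 137 138 138 140 139 140
 140 142 136 123 115 113 115 115 110 104 102 103 101  96  93  92  89  82
  73  69  71  74  74  76]
160 [ 80  81  78  65  65  67  72  78  82  95  89  89  92  96  96 101 101 100
  98 108 121 133 134 133 133 133 132 131 131 131 135 132 130 132 132 134
 131 135 112 112 112 112 116 115 108 107 106 104 101 105  98  92  89  81
  69  72  74  74  72  75]
170 [ 79  80  79  65  63  67  77  79  82  84  85  90  92  95  95  98 101 103
  98 108 119 130 132 130 131 135 135 135 133 132 131 134 134 132 133 128
 130 133 112 114 113 112 114 114 112 105 106 100 103  95  93  92  88  76
  66  71  76  77  75  77]
180 [ 78  76  79  80  57  62  73  77  79  81  83  86  89  96  95  96 102 102
 102 102  93 127 131 128 130 131 130 129 129 127 130 132 129 130 127 126
 124 130 111 109 116 117 116 113 110 107 106  98 100  94  93  93  87  76
  66  69  73  69  76  78]
190 [ 75  75  74  80  60  62  69  79  80  81  83  86  94  95  94  96 101 102
 102 103 113 125 125 126 128 129 129 126 128 128 129 130 126 125 127 125
 124 128 107 106 116 115 113 112 109 105 105 102 100  96  94  86  81  74
  65  67  69  71  70  73]
clock: 16.65
eef_pos: [0.5696, 0.0073, 0.1392]
tcp_rot: [-0.0, 0.993, -0.121, -0.0]
wrist_force: [-0.6, -0.3, 0.2]
width: 0.0851
t 16.65 p [0.5696 0.0073 0.1392] F [-0.6 -0.3  0.2] w 85.1
[[ 0.9707 -0.2404 -0.0004]
 [-0.2404 -0.9707  0.    ]
 [-0.0004  0.     -1.    ]]
q [-0.1345  0.3331 -0.1104  1.1276  0.      1.6791]
```

View pics/w10.png

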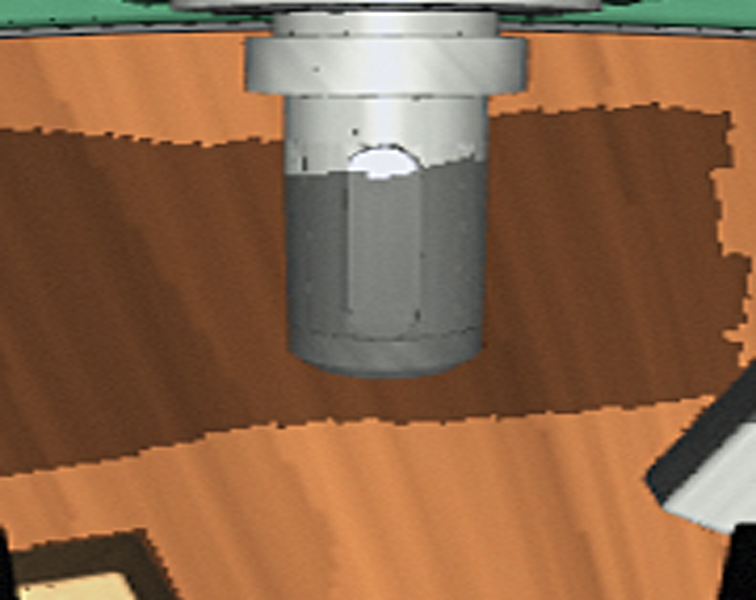

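```bash
python3 - <<'E'
from h import *
im=cv2.imread("pics/w10f.png"); g=cv2.cvtColor(im,cv2.COLOR_BGR2GRAY).astype(float)
def fit(i,rowsel,Lr,Rr,Kl,Kr,g,phi0,P,M):
    for r in rowsel:
        s=np.abs(np.diff(cv2.GaussianBlur(g,(1,9),0)[r]))
        e=[a+np.argmax(s[a:b])+.5 for a,b in (Lr,Kl,Kr,Rr)]
        print(r,e)
b=cv2.GaussianBlur(g,(1,7),0)
for r in (142,155,165,175): print(r,b[r,294:352].astype(int))
E
```

```text
142 [ 76  76  80  63  61  66  74  78  82  82  84  89  92  93  99  98  99  90
  90 136 130 130 130 130 131 132 130 129 131 130 129 130 130 131 132 130
 116 108 110 111 108 104 102  99  99  99  95  90  87  79  74  68  67  75
  73  72  72  71]
155 [ 74  76  76  70  62  63  71  77  80  81  85  87  92  92  97  98  97  91
  94 134 129 128 131 132 131 129 130 131 131 129 129 128 128 128 129 131
 116 108 110 110 107 105 103  99  99  99  99  90  89  82  71  66  64  68
  71  73  73  74]
165 [ 71  71  74  75  61  62  70  76  79  79  85  87  90  91  96  98  97  90
  94 131 126 126 128 130 128 128 127 128 128 125 126 126 125 125 127 126
 104 109 111 112 108 104 103 101  99  95  91  90  85  80  70  64  65  67
  66  69  70  72]
175 [ 74  73  72  71  58  61  71  76  81  87  85  87  90  92  95  97  98  90
  93 125 123 124 127 128 127 125 126 125 126 126 123 123 122 122 125 125
 112 109 112 111 107 105 104 102  99  95  93  88  82  81  69  63  71  65
  66  64  66  67]
```

```bash
python3 - <<'E'
from h import *
i=np.load("w10.npy",allow_pickle=True)[0]; i=dict(i); i["f"]=200/np.tan(np.radians(i["fovy"]/2))
for r,sl,sr,kl,kr in ((142,296.9,346.6,312.5,330.0),(155,297.2,346.4,312.5,329.9),(165,297.4,346.0,312.5,329.7),(175,297.6,345.9,312.5,329.9)):
    L=[XF@(onz("wrist",(c,r),.078,i)-A)*1000 for c in (sl,sr)]
    K=[XF@(onz("wrist",(c,r),.097,i)-A)*1000 for c in (kl,kr)]
    F=[XF@(onz("wrist",(c,r),.0932,i)-A)*1000 for c in (310.7,)]
    ax=np.mean(L);k=np.mean(K); print(r,np.round(L,2),np.round(K,2),round(ax,2),round(k-ax,2),np.degrees(np.arcsin((k-ax)/19)), F)
E
```

```text
142 [-16.64  16.33] [-5.99  4.51] -0.15 -0.58 -1.7607714336132354 [np.float64(-7.153531972390898)]
155 [-16.56  16.39] [-6.01  4.54] -0.08 -0.65 -1.9728346665319245 [np.float64(-7.185854957277527)]
165 [-16.53  16.29] [-6.03  4.48] -0.12 -0.65 -1.9704044696781855 [np.float64(-7.214329460344826)]
175 [-16.51  16.41] [-6.05  4.68] -0.05 -0.63 -1.9070713012607292 [np.float64(-7.24608530198179)]
```

φ is about −2.5°, and the axis agrees to within 0.1 mm. Now to the pulley.

```bash
python3 - <<'E'
from h import *
a=np.radians(-17)
rows([.4437,-.376,.17],toolR([0,0,-1],[np.cos(a),np.sin(a),0]))
i=cam("top")
for n,uv,z in (("mug",(428,143),.095),("hammerhead",(312,158),.02)): print(n,onz("top",uv,z))
E
```

```text
travel [-1.005 13.409 -1.025] turn [0.    0.002 0.309]
travel [-1.005 13.409 -1.025] turn [ -0.003   0.    -17.691]
mug [ 0.6891 -0.3604  0.095 ]
hammerhead [ 0.6589 -0.0464  0.02  ]
```

```bash
python3 -m crank '[{"fingers":-1,"travel":[-0.1,1.5,-0.7],"turn":[0,0,0.3]},{"fingers":-1,"travel":[-0.3,3.5,-1.02],"turn":[0,0,0.3]},{"fingers":-1,"travel":[-0.5,5.5,-1.02],"turn":[0,0,0.3]},{"fingers":-1,"travel":[-0.6,7.5,-1.02],"turn":[0,0,0.3]},{"fingers":-1,"travel":[-0.7,9.5,-1.02],"turn":[0,0,0.3]},{"fingers":-1,"travel":[-0.8,11.4,-1.02],"turn":[0,0,0.3]},{"fingers":-1,"travel":[-1,12.7,-1.02],"turn":[0,0,0.3]},{"fingers":-1,"travel":[-1,13.4,-1.02],"turn":[0,0,0.3]}]'
python3 -m crank '[{"fingers":-1,"travel":[0,0,0],"turn":[0,0,0]},{"fingers":-1,"travel":[0,0,0],"turn":[0,0,0]},{"fingers":-1,"travel":[0,0,0],"turn":[0,0,0]},{"fingers":-1,"travel":[0,0,0],"turn":[0,0,0]},{"fingers":-1,"travel":[0,0,0],"turn":[0,0,0]},{"fingers":-1,"travel":[0,0,0],"turn":[0,0,0]},{"fingers":-1,"travel":[0,0,0],"turn":[0,0,0]},{"fingers":-1,"travel":[0,0,0],"turn":[0,0,0]}]'
python3 - <<'E'
from h import *
st()
im=ctrl.read_camera("wrist"); cv2.imwrite("pics/w11.png",im)
for t in ("pulley","boss"): print(t,[(round(d["p"],2),np.round(d["location"],4)) for d in ctrl.mark_of(t,"wrist")[:3]])
E
```

```text
clock: 17.7
eef_pos: [0.443, -0.3778, 0.1699]
tcp_rot: [-0.0, 0.989, -0.148, -0.0]
wrist_force: [0.6, 0.3, 0.1]
width: 0.0852
clock: 18.7
eef_pos: [0.4438, -0.3762, 0.1701]
tcp_rot: [-0.0, 0.989, -0.147, -0.0]
wrist_force: [0.2, 0.3, -0.3]
width: 0.0854
t 18.7 p [ 0.4438 -0.3762  0.1701] F [ 0.2  0.3 -0.3] w 85.4
[[ 0.9565 -0.2916 -0.    ]
 [-0.2916 -0.9565  0.    ]
 [-0.     -0.     -1.    ]]
q [-0.8473  0.3358 -0.0246  1.2105  0.      1.0194]
pulley [(0.83, array([ 0.555 , -0.502 ,  0.0374]))]
boss [(0.93, array([ 0.287 , -0.3823,  0.0439])), (0.85, array([ 0.4432, -0.3764,  0.0572])), (0.63, array([ 0.5531, -0.4535,  0.0437]))]
```

View pics/w11.png

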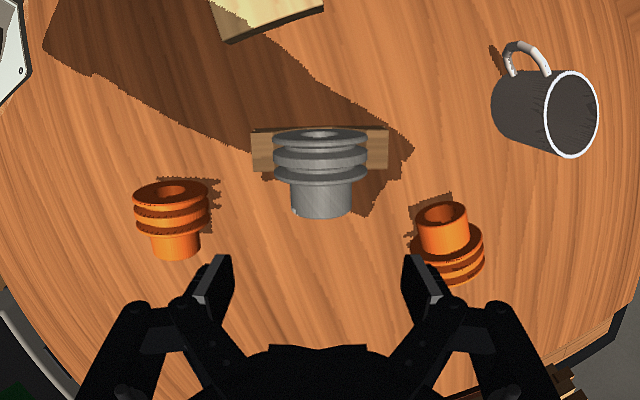

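```bash
python3 - <<'E'
from h import *
im=cv2.imread("pics/w11.png")
cv2.imwrite("pics/w11c.png",cv2.resize(im[115:230,240:400],None,fx=5,fy=5,interpolation=cv2.INTER_CUBIC))
E
```

```text
(no output)
```

View pics/w11c.png

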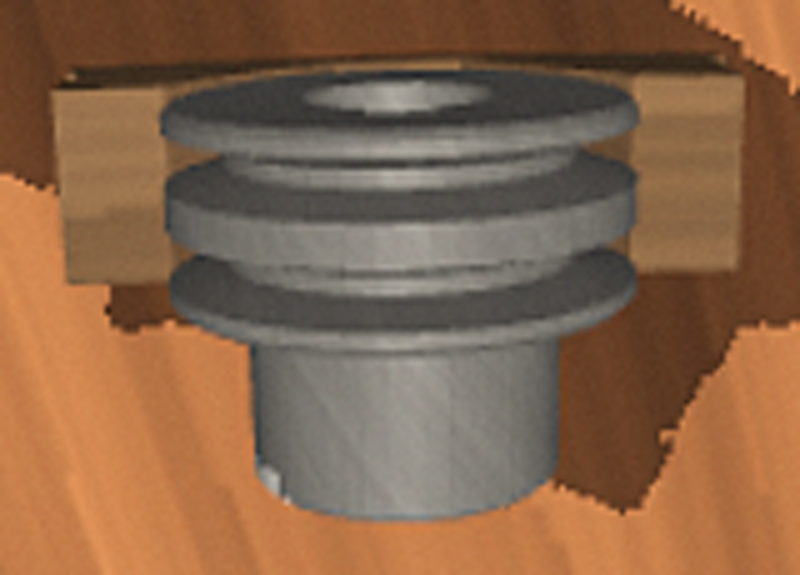

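```bash
python3 - <<'E'
from h import *
p,r=pose();M=r.as_matrix()
f=lambda u,v,z:(M.T@(onz("wrist",(240+u/5,115+v/5),z)-p)*1000)
for nm,l,rr in (("rimfront",(162,118),(638,114)),("rimmid",(166,205),(636,205)),("rimrear",(172,300),(635,292)),("boss1",(253,380),(560,380)),("boss2",(257,460),(557,460))):
    a=f(*l,.055);b=f(*rr,.055);print(nm,a.round(1),b.round(1),((a+b)/2).round(2))
print("boss end top",f(405,517,.082))
print("flange rear top",f(400,349,.095))
print("flange front top", f(400,72,.095))
E
```

```text
rimfront [-37.3 -46.  115.1] [ 42.8 -46.8 115.1] [  2.74 -46.37 115.12]
rimmid [-37.1 -30.9 115.1] [ 43.  -31.1 115.1] [  2.96 -31.   115.12]
rimrear [-36.7 -14.1 115.1] [ 43.5 -15.7 115.1] [  3.42 -14.9  115.12]
boss1 [-22.9   0.5 115.1] [ 30.9   0.4 115.1] [  4.     0.43 115.12]
boss2 [-22.6  15.5 115.1] [ 31.   15.5 115.1] [  4.16  15.47 115.12]
boss end top [ 3.4728 14.8957 88.1199]
flange rear top [  2.4466 -17.4491  75.1193]
flange front top [  2.338  -58.1585  75.1186]
```

The pulley's axis is at tool x = +4 mm with 1.5° of yaw, and the boss middle is at the TCP in y. Descending and gripping.

```bash
python3 -m crank '[{"fingers":-1,"travel":[0.13,0,0.8],"turn":[0,0,-0.15]},{"fingers":-1,"travel":[0.13,0,1.8],"turn":[0,0,-0.15]},{"fingers":-1,"travel":[0.13,0,2.8],"turn":[0,0,-0.15]},{"fingers":-1,"travel":[0.13,0,3.6],"turn":[0,0,-0.15]},{"fingers":-1,"travel":[0.13,0,4.2],"turn":[0,0,-0.15]},{"fingers":-1,"travel":[0.13,0,4.57],"turn":[0,0,-0.15]},{"fingers":-1,"travel":[0.13,0,4.57],"turn":[0,0,-0.15]},{"fingers":-0.8,"travel":[0.13,0,4.57],"turn":[0,0,-0.15]}]'
python3 - <<'E'
from h import *
st()
im=ctrl.read_camera("wrist"); cv2.imwrite("pics/w12.png",im)
E
```

```text
clock: 19.85
eef_pos: [0.4479, -0.3776, 0.0337]
tcp_rot: [0.0, 0.991, -0.134, 0.0]
wrist_force: [0.2, 0.1, 0.2]
width: 0.0769
t 19.85 p [ 0.4479 -0.3776  0.0337] F [0.2 0.1 0.2] w 76.9
[[ 0.9639 -0.2664  0.0007]
 [-0.2664 -0.9639 -0.0008]
 [ 0.0009  0.0006 -1.    ]]
q [-0.8437  0.4417 -0.233   0.8951 -0.      0.9967]
```

View pics/w12.png

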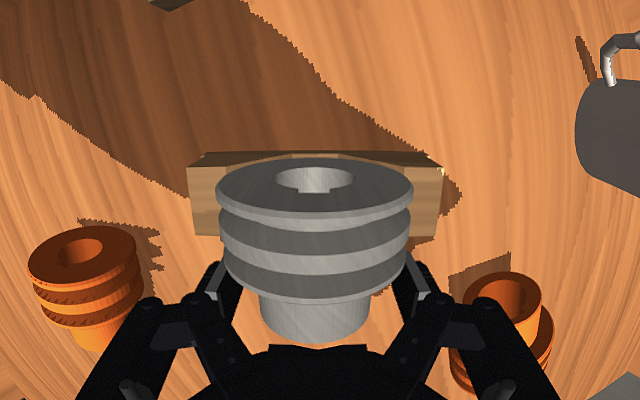

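The boss is centred between the fingers, with the keyway notch at (315,190). Closing.

```bash
python3 -m crank '[{"fingers":-0.5,"travel":[0,0,0],"turn":[0,0,0]},{"fingers":0,"travel":[0,0,0],"turn":[0,0,0]},{"fingers":1,"travel":[0,0,0],"turn":[0,0,0]},{"fingers":1,"travel":[0,0,0],"turn":[0,0,0]},{"fingers":1,"travel":[0,0,0],"turn":[0,0,0]},{"fingers":1,"travel":[0,0,0],"turn":[0,0,0]},{"fingers":1,"travel":[0,0,0],"turn":[0,0,0]},{"fingers":1,"travel":[0,0,0],"turn":[0,0,0]}]'
python3 - <<'E'
from h import *
st(); i=cam("wrist"); 
im=ctrl.read_camera("wrist"); cv2.imwrite("pics/w13.png",im)
cv2.imwrite("pics/w13c.png",cv2.resize(im[150:350,210:420],None,fx=3.8,fy=3,interpolation=cv2.INTER_CUBIC))
E
```

```text
clock: 20.9
eef_pos: [0.4466, -0.3775, 0.0339]
tcp_rot: [0.001, 0.991, -0.135, -0.001]
wrist_force: [-7.3, 0.5, 7.6]
width: 0.0528
t 20.9 p [ 0.4466 -0.3775  0.0339] F [-7.3  0.5  7.6] w 52.8
[[ 0.9638 -0.2667 -0.0015]
 [-0.2667 -0.9638 -0.001 ]
 [-0.0012  0.0014 -1.    ]]
q [-0.8443  0.4409 -0.234   0.8962 -0.0018  0.9964]
```

View pics/w13c.png

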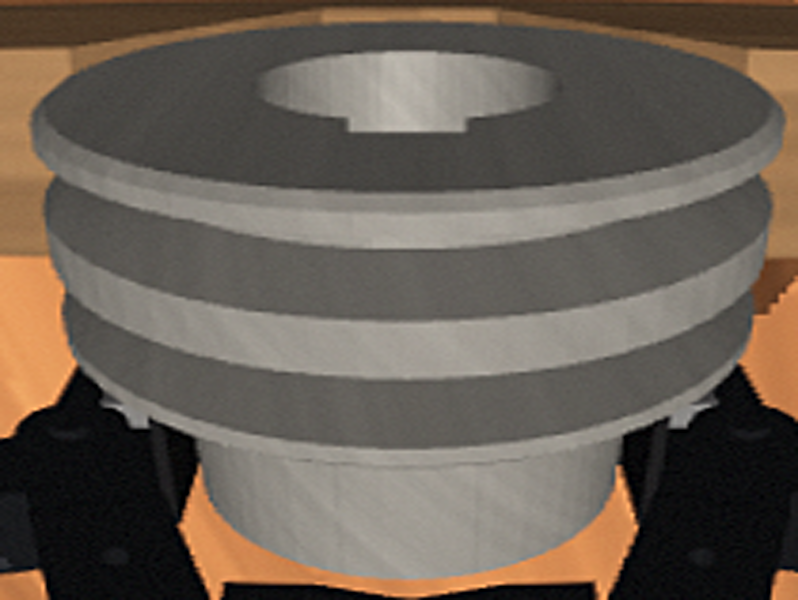

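The pulley is gripped square, with the keyway upright. Lifting and checking it in hand.

```bash
python3 -m crank '[{"fingers":1,"travel":[0,0,-0.1],"turn":[0,0,0]},{"fingers":1,"travel":[0,0,-0.4],"turn":[0,0,0]},{"fingers":1,"travel":[0,0,-1],"turn":[0,0,0]},{"fingers":1,"travel":[0,0,-1.8],"turn":[0,0,0]},{"fingers":1,"travel":[0,0,-2.6],"turn":[0,0,0]},{"fingers":1,"travel":[0,0,-3.1],"turn":[0,0,0]},{"fingers":1,"travel":[0,0,-3.1],"turn":[0,0,0]},{"fingers":1,"travel":[0,0,-3.1],"turn":[0,0,0]}]'
python3 - <<'E'
from h import *
p,r=pose(); M=r.as_matrix()
st(); print(ctrl.get_obs()["wrist_torque"])
im=ctrl.read_camera("wrist"); cv2.imwrite("pics/w14.png",im)
cv2.imwrite("pics/w14c.png",cv2.resize(im[150:350,210:420],None,fx=3.8,fy=3,interpolation=cv2.INTER_CUBIC))
Q=SH-U*.095
ph=np.radians(-2.5); n=np.sin(ph)*XF+np.cos(ph)*Z; R=toolR(-n,XF)
T=Q-R.as_matrix()@np.array([0,-.0517,-.0211]); print(T); rows(T,R)
E
```

```text
clock: 21.95
eef_pos: [0.4473, -0.3769, 0.1251]
tcp_rot: [-0.0, 0.991, -0.134, -0.001]
wrist_force: [1.1, 0.7, -5.2]
width: 0.0528
t 21.95 p [ 0.4473 -0.3769  0.1251] F [ 1.1  0.7 -5.2] w 52.8
[[ 0.9639 -0.2664 -0.0009]
 [-0.2664 -0.9639  0.001 ]
 [-0.0011 -0.0008 -1.    ]]
q [-0.8437  0.3672 -0.0958  1.1091  0.      0.9967]
[-0.1382 -0.0093  0.0169]
[ 0.5563 -0.0653  0.0569]
travel [  0.741 -10.975   2.278] turn [-0.002  0.258 -0.151]
travel [  0.741 -10.975   2.278] turn [ 0.402  0.004 17.844]
```

View pics/w14c.png

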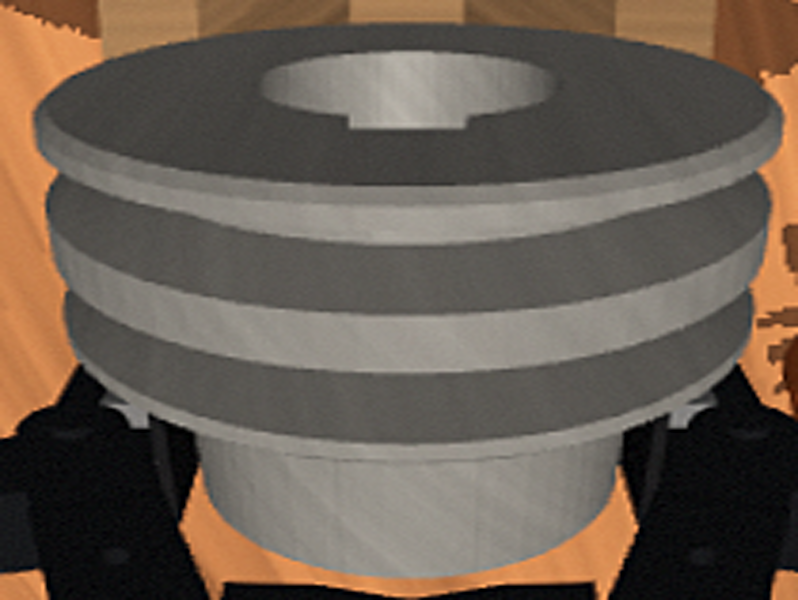

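```bash
python3 - <<'E'
from h import *
from scipy.optimize import least_squares
i=cam("wrist")
p,r=pose(); M=r.as_matrix(); 
# work in tool frame: camera R,t in tool frame
Rc=i["R"]@M; tc=i["R"]@p+i["t"]
j=dict(i); j["R"]=Rc; j["t"]=tc
def pts(th,y,z):
    # pulley axis dir +y_p = -tool y, z_p = -tool z ; pts (y_p,z_p)
    out=[]
    for yp,zp in ((0,39),(-34,40),(-66,27)):
        # rotate about boss grip (yp=-50): droop th>0 lowers rim
        a=yp+50; Y=a*np.cos(th)+zp*np.sin(th); Zz=-a*np.sin(th)+zp*np.cos(th)
        out.append(proj("wrist",np.array([0,y-Y,z-Zz])/1000,j)[1])
    return np.array(out)
o13=150+np.array([193,450,577.5])/3; o14=150+np.array([188,445,576.5])/3
for o in (o13,o14):
    print(o,pts(0,-1.7,-21.1))
    s=least_squares(lambda v:pts(v[0],v[1],-21.1)-o,[0,-1.7]); print(np.degrees(s.x[0]),s.x[1],s.fun)
    s=least_squares(lambda v:pts(*v)-o,[0,-1.7,-21.1]); print(np.degrees(s.x[0]),s.x,s.fun)
E
```

```text
[214.3333 300.     342.5   ] [208.6043 304.9175 342.7579]
-1.8954602631658006 -2.9914681105935377 [-3.5135  5.9631 -1.2776]
6.896367811347785 [ 0.1204 11.7799 -9.5016] [ 0.  0. -0.]
[212.6667 298.3333 342.1667] [208.6043 304.9175 342.7579]
-1.4581691219455186 -3.130925394353218 [-3.825   6.3856 -1.2767]
8.002141812227368 [ 0.1397 12.425  -8.9537] [ 0.  0. -0.]
```

```bash
cat >> h.py <<'E'
def pulpose(d,phi=-2.5,pitch=.44,org=(0,-.0517,-.0207),lat=0,up=0):
    ph=np.radians(phi); n=np.sin(ph)*XF+np.cos(ph)*Z
    R=toolR(-n,XF)*Ro.from_euler('x',pitch,degrees=True)
    return SH-U*d+XF*lat+Z*up-R.as_matrix()@np.array(org),R
E
python3 - <<'E'
from h import *
T,R=pulpose(.095); print(T); rows(T,R)
E
```

```text
[ 0.5563 -0.0652  0.0569]
travel [  0.741 -10.98    2.277] turn [ 0.042  0.258 -0.152]
travel [  0.741 -10.98    2.277] turn [ 0.401 -0.065 17.843]
```

```bash
python3 -m crank '[{"fingers":1,"travel":[0.1,-1.2,0],"turn":[0,0.1,0]},{"fingers":1,"travel":[0.3,-2.9,0],"turn":[0,0.2,-0.1]},{"fingers":1,"travel":[0.4,-4.7,0.2],"turn":[0,0.26,-0.15]},{"fingers":1,"travel":[0.5,-6.5,0.5],"turn":[0.04,0.26,-0.15]},{"fingers":1,"travel":[0.6,-8.3,1],"turn":[0.04,0.26,-0.15]},{"fingers":1,"travel":[0.7,-9.8,1.5],"turn":[0.04,0.26,-0.15]},{"fingers":1,"travel":[0.74,-10.7,1.9],"turn":[0.04,0.26,-0.15]},{"fingers":1,"travel":[0.74,-10.95,2.2],"turn":[0.04,0.26,-0.15]}]'
python3 -m crank '[{"fingers":1,"travel":[0,0,0.05],"turn":[0,0,0]},{"fingers":1,"travel":[0,0,0.07],"turn":[0,0,0]},{"fingers":1,"travel":[0,0,0.07],"turn":[0,0,0]},{"fingers":1,"travel":[0,0,0.07],"turn":[0,0,0]},{"fingers":1,"travel":[0,0,0.07],"turn":[0,0,0]},{"fingers":1,"travel":[0,0,0.07],"turn":[0,0,0]},{"fingers":1,"travel":[0,0,0.07],"turn":[0,0,0]},{"fingers":1,"travel":[0,0,0.07],"turn":[0,0,0]}]'
python3 - <<'E'
from h import *
st()
im=ctrl.read_camera("wrist"); cv2.imwrite("pics/w15.png",im)
cv2.imwrite("pics/w15c.png",cv2.resize(im[60:260,210:420],None,fx=3.8,fy=3,interpolation=cv2.INTER_CUBIC))
T,R=pulpose(.095); print(T); rows(T,R); T,R=pulpose(.065);rows(T,R)
E
```

```text
clock: 23.0
eef_pos: [0.5561, -0.0648, 0.0586]
tcp_rot: [-0.001, 0.993, -0.12, 0.022]
wrist_force: [-0.8, -0.5, -5.4]
width: 0.0528
clock: 24.0
eef_pos: [0.5566, -0.0665, 0.0579]
tcp_rot: [-0.0, 0.992, -0.121, 0.023]
wrist_force: [0.4, 0.6, -5.6]
width: 0.0526
t 24.0 p [ 0.5566 -0.0665  0.0579] F [ 0.4  0.6 -5.6] w 52.6
[[ 0.9695 -0.2408  0.0456]
 [-0.2408 -0.9706 -0.0047]
 [ 0.0454 -0.0064 -0.9989]]
q [-0.2728  0.3556 -0.3062  0.8638  0.0077  1.5415]
[ 0.5563 -0.0652  0.0569]
travel [-0.022 -0.041  0.033] turn [ 0.007 -0.011 -0.002]
travel [-0.022 -0.041  0.033] turn [-0.017 -0.011 17.998]
travel [-0.022 -1.041  0.039] turn [ 0.007 -0.011 -0.002]
travel [-0.022 -1.041  0.039] turn [-0.017 -0.011 17.998]
```

View pics/w15c.png

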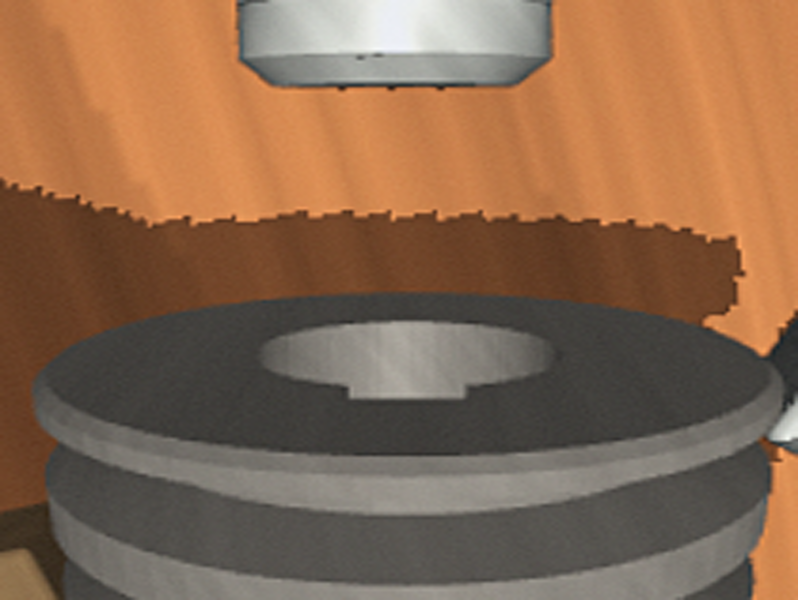

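```bash
python3 - <<'E'
from h import *
p,r=pose();M=r.as_matrix()
f=lambda u,v,z:onz("wrist",(210+u/3.8,60+v/3),z)
for v,l,rr in ((40,239,553),(25,238,553),(50,242,551)):
    a,b=f(l,v,.078),f(rr,v,.078); m=(a+b)/2; print("axis lateral vs SH",XF@(m-SH)*1000,"width",np.linalg.norm(a-b)*1000,"along",U@(m-SH)*1000, "in tool",M.T@(m-p)*1000)
# chamfer end
a=f(396,88,.078+.0125);print(U@(a-SH)*1000)
# bore front centre, assumed plane: origin tool (0,-51.7,-20.7)
i=cam("wrist")
for X in ((-16.6,-51.7,-20.7),(16.6,-51.7,-20.7),(0,-51.7,-41.3),(0,-51.7,-4.1),(-40,-51.7,-20.7),(40,-51.7,-20.7)):
    q=proj("wrist",p+M@np.array(X)/1000,i); print(X,((q-[210,60])*[3.8,3]).round(0))
E
```

```text
axis lateral vs SH -0.057971174497803514 width 32.13190658453134 along -55.99848933877276 in tool [ -0.6977 -91.9065 -19.5308]
axis lateral vs SH -0.10878054428399692 width 32.20443185499105 along -53.99458930882393 in tool [ -0.749  -93.9104 -19.5202]
axis lateral vs SH -0.008981733147753532 width 31.63823857081154 along -57.339292394838616 in tool [ -0.6484 -90.5658 -19.5371]
-62.85019590956549
(-16.6, -51.7, -20.7) [249. 340.]
(16.6, -51.7, -20.7) [558. 340.]
(0, -51.7, -41.3) [403. 386.]
(0, -51.7, -4.1) [404. 311.]
(-40, -51.7, -20.7) [ 41. 341.]
(40, -51.7, -20.7) [767. 342.]
```

```bash
python3 - <<'E'
from h import *
from scipy.optimize import least_squares
p,r=pose();M=r.as_matrix();i=cam("wrist")
j=dict(i); j["R"]=i["R"]@M; j["t"]=i["R"]@p+i["t"]
# pulley-frame points (x,y,z) -> obs crop px
obs=[((-5.6,0,20.6),348,398),((5.6,0,20.6),467,398),((0,0,-16.6),405,321),((-16.6,0,0),260,None),((16.6,0,0),556,None)]
def model(v,pt):
    x,y,z,th,ro=v; X=np.array([pt[0],-pt[1],-pt[2]],float)
    X=Ro.from_euler('xy',[th,ro],degrees=True).apply(X)
    q=proj("wrist",(X+[x,y,z])/1000,j); return (q-[210,60])*[3.8,3]
def res(v,obs=obs):
    o=[]
    for pt,u,w in obs:
        q=model(v,pt); o.append((q[0]-u)/3.8)
        if w is not None:o.append((q[1]-w)/3)
    return np.array(o+[ (v[3])/2*0.3, v[4]/5*.1])
s=least_squares(res,[0,-51.7,-20.7,0,0]);print(s.x,s.fun)
print(model(s.x,(0,0,-40)),model(s.x,(0,0,39)),model(s.x,(-40,-2,0)),model(s.x,(40,-2,0)))
E
```

```text
[  0.3623 -48.7911 -15.7331   0.6501  -0.2814] [ 0.2155  0.008  -0.0278 -0.019   0.3825  0.014  -0.3464 -0.2237  0.0975
 -0.0056]
[405.8684 289.3131] [408.9611 457.3178] [ 59.5623 365.2216] [753.6095 364.8186]
```

```bash
python3 - <<'E'
import cv2
im=cv2.imread("pics/w15.png")
cv2.imwrite("pics/w15d.png",cv2.resize(im[155:220,215:420],None,fx=3.9,fy=8,interpolation=cv2.INTER_CUBIC))
E
```

```text
(no output)
```

View pics/w15d.png

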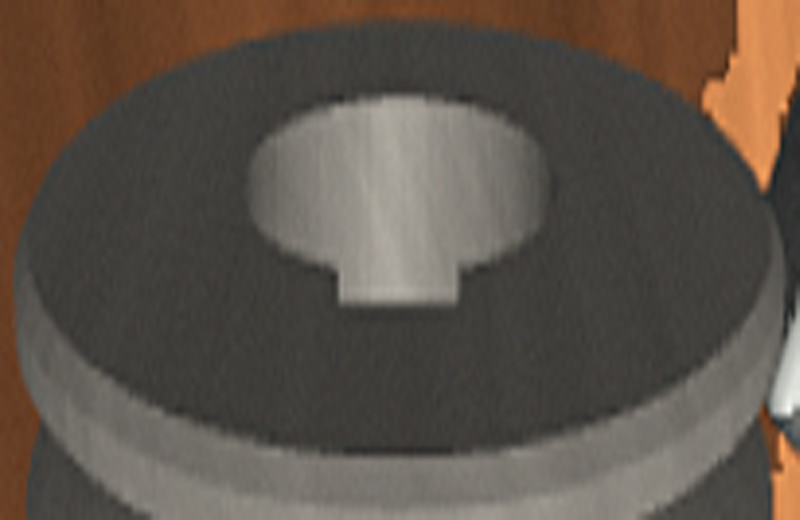

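```bash
cat > fitp.py <<'E'
from h import *
from scipy.optimize import least_squares
def fit(obs,off,sc,fixed=None,x0=(0,-51.7,-20.7,0,0,39.5),w_pitch=.3):
    p,r=pose();M=r.as_matrix();i=cam("wrist")
    j=dict(i); j["R"]=i["R"]@M; j["t"]=i["R"]@p+i["t"]
    def model(v,pt):
        x,y,z,th,ro,rf=v; X=np.array([pt[0],-pt[1],-(np.sign(pt[2])*rf if abs(pt[2])==99 else pt[2])],float)
        X=Ro.from_euler('xy',[th,ro],degrees=True).apply(X)
        return (proj("wrist",(X+[x,y,z])/1000,j)-off)*sc
    def res(v):
        o=[]
        for pt,u,w in obs:
            q=model(v,pt)
            if u is not None:o.append((q[0]-u)/sc[0])
            if w is not None:o.append((q[1]-w)/sc[1])
        return np.array(o+[v[3]*w_pitch,v[4]*.02,(v[5]-39.5)*.5]+([(v[2]-fixed)*10] if fixed else []))
    s=least_squares(res,x0); return s.x,s.fun,model
E
python3 - <<'E'
from fitp import *
obs=[((-5.6,0,20.6),339,303),((5.6,0,20.6),459,303),((-5.6,0,15.6),339,265),((5.6,0,15.6),459,265),((0,0,-16.6),None,95),((-16.6,0,0),248,None),((16.6,0,0),549,None),((0,0,-99),None,20),((0,0,99),None,453)]
for wp in (.1,1,5):
    a=fit(obs,np.array([215,155]),np.array([3.9,8]),w_pitch=wp);print(wp,a[0],a[1].round(2))
a=fit(obs,np.array([215,155]),np.array([3.9,8]),fixed=-20.7,w_pitch=.1);print(a[0],a[1].round(2))
E
```

```text
0.1 [  0.4016 -48.5655 -15.1068   0.5395  -0.1619  38.6721] [-0.05 -0.27  0.08 -0.28  0.54  0.17 -0.58  0.17  0.35 -0.22  0.23 -0.24
  0.09  0.05 -0.   -0.41]
1 [  0.4017 -48.5941 -15.2828   0.3868  -0.1618  38.8293] [-0.07 -0.34  0.1  -0.34  0.52  0.14 -0.56  0.13  0.47 -0.27  0.28 -0.1
  0.1   0.39 -0.   -0.34]
5 [  0.4018 -48.6549 -15.6654   0.05    -0.1616  39.1821] [-0.13 -0.48  0.16 -0.48  0.47  0.06 -0.51  0.06  0.74 -0.38  0.39  0.21
  0.13  0.25 -0.   -0.16]
[  0.4027 -50.1704 -20.6831  -0.146   -0.1616  38.3141] [-0.9  -0.25  0.93 -0.25 -0.24  0.13  0.2   0.12  0.26 -1.99  1.99 -0.04
  0.22 -0.01 -0.   -0.59  0.17]
```

The shaft axis agrees with my earlier fix to within 0.1 mm. The pulley sits about 0.4 mm off in the hand, so I'm correcting for that and advancing onto the chamfer by feel.

```bash
python3 - <<'E'
from h import *
for d in (.068,.057): 
    T,R=pulpose(d,org=(.0004,-.0517,-.0204)); print(T); rows(T,R)
E
```

```text
[ 0.5624 -0.0389  0.0572]
travel [-0.035 -0.941  0.029] turn [ 0.007 -0.011 -0.002]
travel [-0.035 -0.941  0.029] turn [-0.017 -0.011 17.998]
[ 0.565  -0.0282  0.0572]
travel [-0.035 -1.308  0.031] turn [ 0.007 -0.011 -0.002]
travel [-0.035 -1.308  0.031] turn [-0.017 -0.011 17.998]
```

```bash
python3 -m crank '[{"fingers":1,"travel":[-0.03,-0.4,0.03],"turn":[0,0,0]},{"fingers":1,"travel":[-0.03,-0.8,0.03],"turn":[0,0,0]},{"fingers":1,"travel":[-0.03,-1,0.03],"turn":[0,0,0]},{"fingers":1,"travel":[-0.03,-1.1,0.03],"turn":[0,0,0]},{"fingers":1,"travel":[-0.03,-1.2,0.03],"turn":[0,0,0]},{"fingers":1,"travel":[-0.03,-1.25,0.03],"turn":[0,0,0]},{"fingers":1,"travel":[-0.03,-1.3,0.03],"turn":[0,0,0]},{"fingers":1,"travel":[-0.03,-1.3,0.03],"turn":[0,0,0]}]'
python3 - <<'E'
from h import *
st();o=ctrl.get_obs();f=o["wrist_force"];print("F x,u,z",XF@f,U@f,f[2],"T",XF@o["wrist_torque"],U@o["wrist_torque"],o["wrist_torque"][2])
T,R=pulpose(.057,org=(.0004,-.0517,-.0204)); rows(T,R)
im=ctrl.read_camera("wrist"); cv2.imwrite("pics/w16.png",cv2.resize(im[60:260,210:420],None,fx=3.8,fy=3,interpolation=cv2.INTER_CUBIC))
E
```

```text
clock: 25.05
eef_pos: [0.5651, -0.0286, 0.0572]
tcp_rot: [-0.0, 0.992, -0.121, 0.023]
wrist_force: [-0.1, -0.2, -5.2]
width: 0.0528
t 25.05 p [ 0.5651 -0.0286  0.0572] F [-0.1 -0.2 -5.2] w 52.8
[[ 0.9695 -0.241   0.0456]
 [-0.241  -0.9705 -0.0048]
 [ 0.0454 -0.0064 -0.9989]]
q [-0.2011  0.3641 -0.2945  0.8665  0.0044  1.6133]
F x,u,z -0.03566277088718026 -0.174472057236262 -5.186047061944238 T -0.13893336691740305 0.06585438387078242 0.007152723293802936
travel [-0.005 -0.012  0.001] turn [ 0.008 -0.01  -0.003]
travel [-0.005 -0.012  0.001] turn [-0.016 -0.012 17.997]
```

View pics/w16.png

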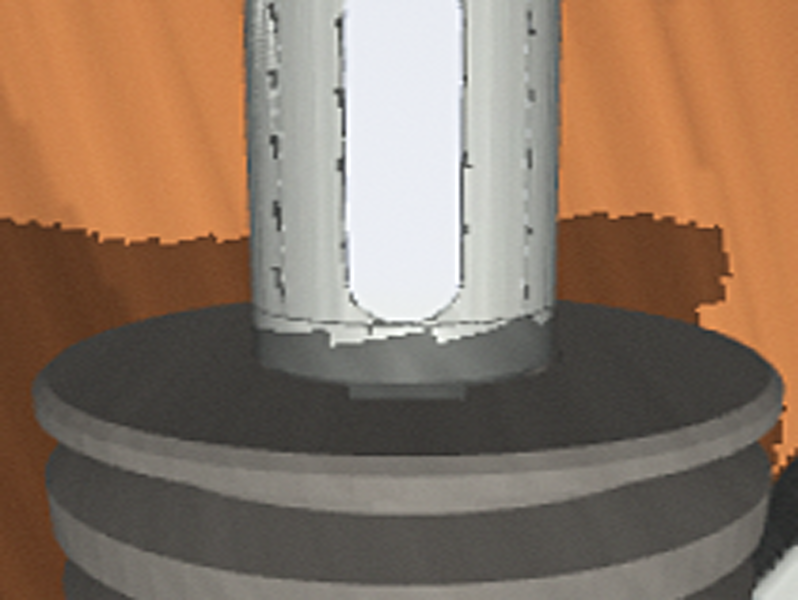

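The shaft end has entered the bore with no force, and the key (349–464) lines up with the keyway (348–467). Sliding on to meet the key.

```bash
python3 -m crank '[{"fingers":1,"travel":[0,-0.07,0],"turn":[0,0,0]},{"fingers":1,"travel":[0,-0.14,0],"turn":[0,0,0]},{"fingers":1,"travel":[0,-0.21,0],"turn":[0,0,0]},{"fingers":1,"travel":[0,-0.28,0],"turn":[0,0,0]},{"fingers":1,"travel":[0,-0.34,0],"turn":[0,0,0]},{"fingers":1,"travel":[0,-0.4,0],"turn":[0,0,0]},{"fingers":1,"travel":[0,-0.4,0],"turn":[0,0,0]},{"fingers":1,"travel":[0,-0.4,0],"turn":[0,0,0]}]'
cat > chk.py <<'E'
from h import *
st();o=ctrl.get_obs();f=o["wrist_force"];print("F x,u,z",XF@f,U@f,f[2],"T",XF@o["wrist_torque"],U@o["wrist_torque"],o["wrist_torque"][2])
T,R=pulpose(0,org=(.0004,-.0517,-.0204)); rows(T,R)
E
python3 chk.py
```

```text
clock: 26.1
eef_pos: [0.568, -0.0169, 0.0573]
tcp_rot: [-0.0, 0.992, -0.121, 0.023]
wrist_force: [-0.5, 0.4, -5.8]
width: 0.0526
t 26.1 p [ 0.568  -0.0169  0.0573] F [-0.5  0.4 -5.8] w 52.6
[[ 0.9695 -0.2409  0.0457]
 [-0.2409 -0.9705 -0.0048]
 [ 0.0455 -0.0064 -0.9989]]
q [-0.1791  0.3676 -0.2885  0.8688  0.0034  1.6351]
F x,u,z -0.5819606139104835 0.23841894206874265 -5.821975632931392 T -0.13325823366926076 0.0658476960117985 -0.012964316579879537
travel [-0.007 -1.51   0.013] turn [ 0.008 -0.011 -0.002]
travel [-0.007 -1.51   0.013] turn [-0.017 -0.012 17.998]
```

```bash
python3 -m crank '[{"fingers":1,"travel":[0,-0.07,0],"turn":[0,0,0]},{"fingers":1,"travel":[0,-0.14,0],"turn":[0,0,0]},{"fingers":1,"travel":[0,-0.21,0],"turn":[0,0,0]},{"fingers":1,"travel":[0,-0.28,0],"turn":[0,0,0]},{"fingers":1,"travel":[0,-0.36,0],"turn":[0,0,0]},{"fingers":1,"travel":[0,-0.44,0],"turn":[0,0,0]},{"fingers":1,"travel":[0,-0.44,0],"turn":[0,0,0]},{"fingers":1,"travel":[0,-0.44,0],"turn":[0,0,0]}]'; python3 chk.py
```

```text
clock: 27.1
eef_pos: [0.5712, -0.004, 0.0574]
tcp_rot: [-0.0, 0.992, -0.121, 0.023]
wrist_force: [-0.1, 0.5, -5.4]
width: 0.0532
t 27.1 p [ 0.5712 -0.004   0.0574] F [-0.1  0.5 -5.4] w 53.2
[[ 0.9695 -0.2408  0.0456]
 [-0.2408 -0.9706 -0.0046]
 [ 0.0454 -0.0065 -0.999 ]]
q [-0.1551  0.372  -0.2813  0.8718  0.0025  1.6591]
F x,u,z -0.19101736963869834 0.43735218008942883 -5.39683149623457 T -0.03781989639259305 0.16204901881180928 0.0033614219988160367
travel [-0.005 -1.067  0.012] turn [ 0.007 -0.01  -0.002]
travel [-0.005 -1.067  0.012] turn [-0.016 -0.011 17.998]
```

```bash
python3 -m crank '[{"fingers":1,"travel":[0,-0.05,0],"turn":[0,0,0]},{"fingers":1,"travel":[0,-0.1,0],"turn":[0,0,0]},{"fingers":1,"travel":[0,-0.15,0],"turn":[0,0,0]},{"fingers":1,"travel":[0,-0.2,0],"turn":[0,0,0]},{"fingers":1,"travel":[0,-0.25,0],"turn":[0,0,0]},{"fingers":1,"travel":[0,-0.3,0],"turn":[0,0,0]},{"fingers":1,"travel":[0,-0.3,0],"turn":[0,0,0]},{"fingers":1,"travel":[0,-0.3,0],"turn":[0,0,0]}]'; python3 chk.py
```

```text
clock: 28.1
eef_pos: [0.5734, 0.0049, 0.0574]
tcp_rot: [-0.001, 0.992, -0.121, 0.023]
wrist_force: [-1.1, 1.1, -6.0]
width: 0.0525
t 28.1 p [0.5734 0.0049 0.0574] F [-1.1  1.1 -6. ] w 52.5
[[ 0.9695 -0.2407  0.0457]
 [-0.2407 -0.9706 -0.0043]
 [ 0.0454 -0.0069 -0.9989]]
q [-0.1388  0.3752 -0.2759  0.8739  0.0021  1.6753]
F x,u,z -1.3791188187840597 0.8050436235928776 -5.998819524653704 T 0.040220008225781013 0.2938241460267043 0.0017795335693583103
travel [-0.005 -0.761  0.013] turn [ 0.005 -0.01  -0.001]
travel [-0.005 -0.761  0.013] turn [-0.016 -0.007 17.999]
```

```bash
python3 - <<'E'
from h import *
im=ctrl.read_camera("wrist"); cv2.imwrite("pics/w17.png",im); cv2.imwrite("pics/w17c.png",cv2.resize(im[60:350,210:420],None,fx=3.8,fy=2.05,interpolation=cv2.INTER_CUBIC))
E
```

```text
(no output)
```

View pics/w17c.png

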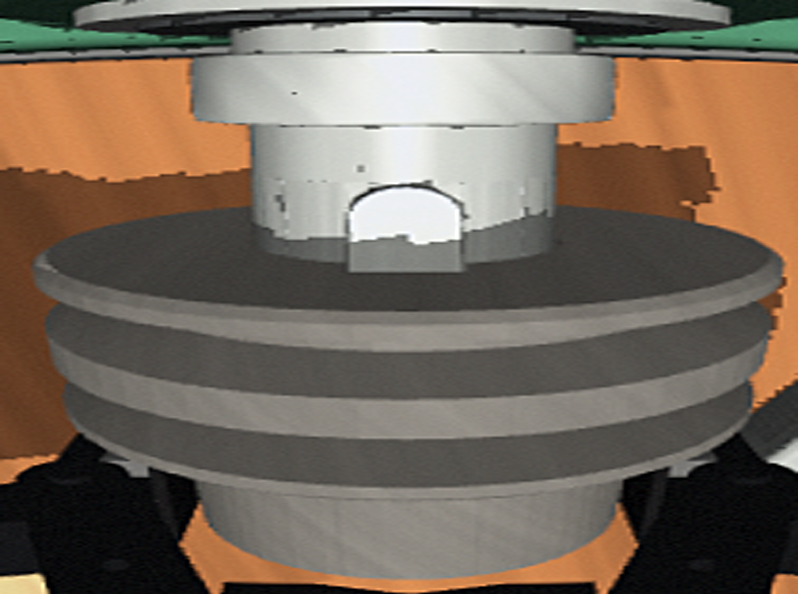

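The key is in the keyway with about 23 mm left to go and no slip in the grip. Continuing.

```bash
python3 -m crank '[{"fingers":1,"travel":[0,-0.05,0],"turn":[0,0,0]},{"fingers":1,"travel":[0,-0.1,0],"turn":[0,0,0]},{"fingers":1,"travel":[0,-0.15,0],"turn":[0,0,0]},{"fingers":1,"travel":[0,-0.2,0],"turn":[0,0,0]},{"fingers":1,"travel":[0,-0.25,0],"turn":[0,0,0]},{"fingers":1,"travel":[0,-0.3,0],"turn":[0,0,0]},{"fingers":1,"travel":[0,-0.35,0],"turn":[0,0,0]},{"fingers":1,"travel":[0,-0.4,0],"turn":[0,0,0]}]'; python3 chk.py
```

```text
clock: 29.15
eef_pos: [0.5762, 0.0164, 0.0575]
tcp_rot: [-0.0, 0.992, -0.121, 0.023]
wrist_force: [-2.8, -1.9, -5.9]
width: 0.0528
t 29.15 p [0.5762 0.0164 0.0575] F [-2.8 -1.9 -5.9] w 52.8
[[ 0.9695 -0.2408  0.0455]
 [-0.2408 -0.9706 -0.0048]
 [ 0.0453 -0.0063 -0.999 ]]
q [-0.1173  0.3798 -0.2681  0.8772  0.0006  1.6969]
F x,u,z -2.212194923778306 -2.5395612021014293 -5.9195590107199365 T -0.6416579026246013 0.47220750269515377 0.05992888000040926
travel [-0.004 -0.366  0.011] turn [ 0.008 -0.009 -0.002]
travel [-0.004 -0.366  0.011] turn [-0.015 -0.012 17.998]
```

```bash
python3 -m crank '[{"fingers":1,"travel":[0,-0.05,0],"turn":[0,0,0]},{"fingers":1,"travel":[0,-0.1,0],"turn":[0,0,0]},{"fingers":1,"travel":[0,-0.15,0],"turn":[0,0,0]},{"fingers":1,"travel":[0,-0.2,0],"turn":[0,0,0]},{"fingers":1,"travel":[0,-0.24,0],"turn":[0,0,0]},{"fingers":1,"travel":[0,-0.28,0],"turn":[0,0,0]},{"fingers":1,"travel":[0,-0.3,0],"turn":[0,0,0]},{"fingers":1,"travel":[0,-0.3,0],"turn":[0,0,0]}]'; python3 chk.py
```

```text
clock: 30.15
eef_pos: [0.5784, 0.0252, 0.0576]
tcp_rot: [-0.001, 0.992, -0.121, 0.023]
wrist_force: [-3.6, -1.0, -6.9]
width: 0.0535
t 30.15 p [0.5784 0.0252 0.0576] F [-3.6 -1.  -6.9] w 53.5
[[ 0.9695 -0.2408  0.0456]
 [-0.2408 -0.9706 -0.0045]
 [ 0.0453 -0.0066 -0.999 ]]
q [-0.1014  0.3834 -0.262   0.8796  0.0001  1.7127]
F x,u,z -3.290566560741154 -1.8713706794563432 -6.877349138740809 T -0.5357333132506762 0.6518931189724091 0.12341826852349094
travel [-0.004 -0.066  0.012] turn [ 0.006 -0.01  -0.002]
travel [-0.004 -0.066  0.012] turn [-0.015 -0.01  17.998]
```

```bash
python3 -m crank '[{"fingers":1,"travel":[0,-0.01,0],"turn":[0,0,0]},{"fingers":1,"travel":[0,-0.02,0],"turn":[0,0,0]},{"fingers":1,"travel":[0,-0.03,0],"turn":[0,0,0]},{"fingers":1,"travel":[0,-0.04,0],"turn":[0,0,0]},{"fingers":1,"travel":[0,-0.05,0],"turn":[0,0,0]},{"fingers":1,"travel":[0,-0.06,0],"turn":[0,0,0]},{"fingers":1,"travel":[0,-0.07,0],"turn":[0,0,0]},{"fingers":1,"travel":[0,-0.07,0],"turn":[0,0,0]}]'; python3 chk.py; python3 - <<'E'
from h import *
im=ctrl.read_camera("wrist"); cv2.imwrite("pics/w18.png",im); cv2.imwrite("pics/w18c.png",cv2.resize(im[60:350,210:420],None,fx=3.8,fy=2.05,interpolation=cv2.INTER_CUBIC))
E
```

```text
clock: 31.15
eef_pos: [0.5789, 0.0272, 0.0576]
tcp_rot: [-0.0, 0.992, -0.121, 0.023]
wrist_force: [-4.0, -1.7, -7.5]
width: 0.0529
t 31.15 p [0.5789 0.0272 0.0576] F [-4.  -1.7 -7.5] w 52.9
[[ 0.9695 -0.2408  0.0456]
 [-0.2409 -0.9705 -0.0047]
 [ 0.0454 -0.0064 -0.9989]]
q [-0.0977  0.3842 -0.2605  0.8802 -0.0002  1.7164]
F x,u,z -3.4930792731940556 -2.5714967392888854 -7.534402402077058 T -0.7955123983289943 0.7364775109751465 0.14820574159555416
travel [-0.005  0.002  0.012] turn [ 0.007 -0.01  -0.002]
travel [-0.005  0.002  0.012] turn [-0.016 -0.011 17.998]
```

View pics/w18c.png

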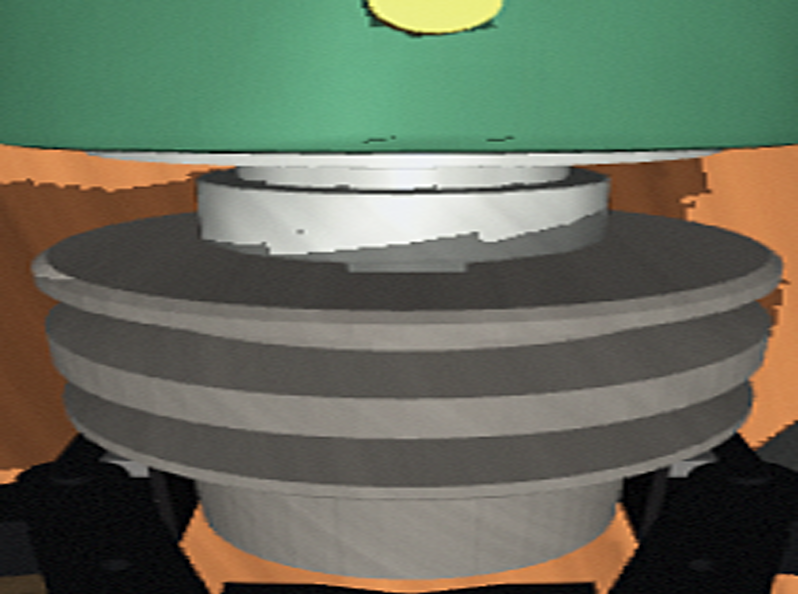

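The keyway roof still shows just below the collar at (407,266), so 2–3 mm remain. Creeping to the stop.

```bash
python3 -m crank '[{"fingers":1,"travel":[0,-0.01,0],"turn":[0,0,0]},{"fingers":1,"travel":[0,-0.02,0],"turn":[0,0,0]},{"fingers":1,"travel":[0,-0.03,0],"turn":[0,0,0]},{"fingers":1,"travel":[0,-0.04,0],"turn":[0,0,0]},{"fingers":1,"travel":[0,-0.05,0],"turn":[0,0,0]},{"fingers":1,"travel":[0,-0.06,0],"turn":[0,0,0]},{"fingers":1,"travel":[0,-0.07,0],"turn":[0,0,0]},{"fingers":1,"travel":[0,-0.07,0],"turn":[0,0,0]}]'; python3 chk.py
```

```text
clock: 32.2
eef_pos: [0.5792, 0.0284, 0.0576]
tcp_rot: [0.0, 0.992, -0.122, 0.023]
wrist_force: [-6.6, -5.9, -6.8]
width: 0.0531
t 32.2 p [0.5792 0.0284 0.0576] F [-6.6 -5.9 -6.8] w 53.1
[[ 0.9694 -0.2415  0.0452]
 [-0.2414 -0.9704 -0.0062]
 [ 0.0453 -0.0048 -0.999 ]]
q [-0.0946  0.385  -0.2591  0.8812 -0.0019  1.7201]
F x,u,z -4.969390810717986 -7.269577400194394 -6.820199078202569 T -1.5730785500349824 0.8678947473840679 0.12509138261180458
travel [-0.004  0.045  0.014] turn [ 0.016 -0.01  -0.005]
travel [-0.004  0.045  0.014] turn [-0.015 -0.026 17.995]
```

```bash
python3 -m crank '[{"fingers":1,"travel":[0,-0.01,0],"turn":[0,0,0]},{"fingers":1,"travel":[0,-0.02,0],"turn":[0,0,0]},{"fingers":1,"travel":[0,-0.03,0],"turn":[0,0,0]},{"fingers":1,"travel":[0,-0.04,0],"turn":[0,0,0]},{"fingers":1,"travel":[0,-0.05,0],"turn":[0,0,0]},{"fingers":1,"travel":[0,-0.05,0],"turn":[0,0,0]},{"fingers":1,"travel":[0,-0.05,0],"turn":[0,0,0]},{"fingers":1,"travel":[0,-0.05,0],"turn":[0,0,0]}]'; python3 chk.py; python3 - <<'E'
from h import *
im=ctrl.read_camera("wrist"); cv2.imwrite("pics/w19.png",im); cv2.imwrite("pics/w19c.png",cv2.resize(im[60:350,210:420],None,fx=3.8,fy=2.05,interpolation=cv2.INTER_CUBIC))
E
```

```text
clock: 33.2
eef_pos: [0.5791, 0.0285, 0.0577]
tcp_rot: [0.002, 0.992, -0.122, 0.023]
wrist_force: [-8.6, -12.6, -3.9]
width: 0.0524
t 33.2 p [0.5791 0.0285 0.0577] F [ -8.6 -12.6  -3.9] w 52.4
[[ 0.9691 -0.2425  0.0443]
 [-0.2423 -0.9702 -0.0089]
 [ 0.0452 -0.0021 -0.999 ]]
q [-0.0931  0.3854 -0.2583  0.8822 -0.0048  1.7226]
F x,u,z -5.3405610497117 -14.349395121960496 -3.931329939422208 T -3.058372872963657 0.9882152895834303 0.14702779194068116
travel [-0.002  0.047  0.016] turn [ 0.033 -0.009 -0.01 ]
travel [-0.002  0.047  0.016] turn [-0.014 -0.051 17.989]
```

View pics/w19c.png

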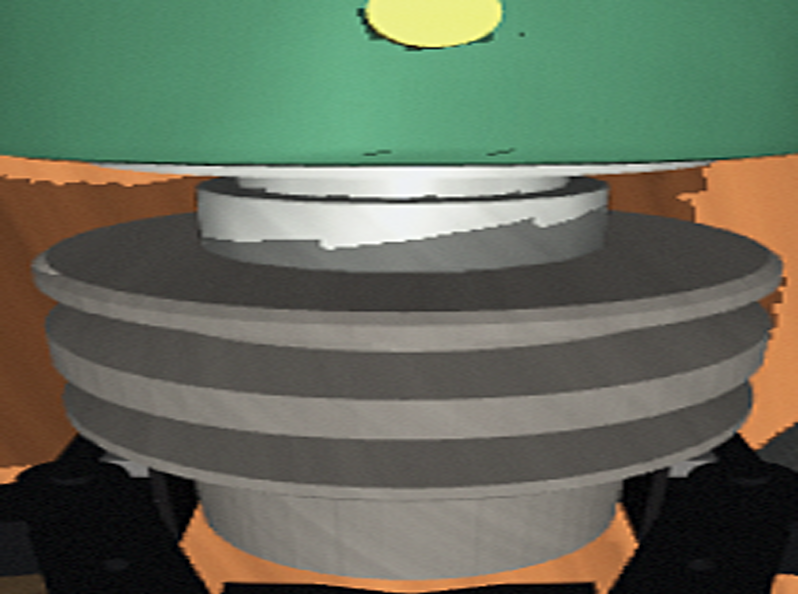

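It stopped moving while the force rose from 7 to 14 N, and the collar now covers the keyway. Pushing a bit more to tell drag from the hard stop.

```bash
python3 -m crank '[{"fingers":1,"travel":[0,-0.01,0],"turn":[0,0,0]},{"fingers":1,"travel":[0,-0.02,0],"turn":[0,0,0]},{"fingers":1,"travel":[0,-0.03,0],"turn":[0,0,0]},{"fingers":1,"travel":[0,-0.04,0],"turn":[0,0,0]},{"fingers":1,"travel":[0,-0.05,0],"turn":[0,0,0]},{"fingers":1,"travel":[0,-0.06,0],"turn":[0,0,0]},{"fingers":1,"travel":[0,-0.06,0],"turn":[0,0,0]},{"fingers":1,"travel":[0,-0.06,0],"turn":[0,0,0]}]'; python3 chk.py
```

```text
clock: 34.25
eef_pos: [0.5791, 0.0285, 0.0577]
tcp_rot: [0.003, 0.992, -0.123, 0.022]
wrist_force: [-12.2, -22.7, -2.4]
width: 0.0528
t 34.25 p [0.5791 0.0285 0.0577] F [-12.2 -22.7  -2.4] w 52.8
[[ 0.9689 -0.2438  0.0433]
 [-0.2435 -0.9698 -0.0123]
 [ 0.045   0.0013 -0.999 ]]
q [-0.0913  0.386  -0.2572  0.8833 -0.0083  1.7256]
F x,u,z -6.362134959275002 -24.973923006287777 -2.370918128539909 T -4.840165378379041 1.0443755612020889 0.233934999256231
travel [-0.002  0.046  0.016] turn [ 0.052 -0.008 -0.017]
travel [-0.002  0.046  0.016] turn [-0.013 -0.082 17.982]
```

Hard stop confirmed: 25 N with no movement. Relieving the push, opening and lifting away.

```bash
python3 -m crank '[{"fingers":1,"travel":[0,0.06,0],"turn":[0,0,0]},{"fingers":1,"travel":[0,0.12,0],"turn":[0,0,0]},{"fingers":0.2,"travel":[0,0.13,0],"turn":[0,0,0]},{"fingers":-0.4,"travel":[0,0.13,0],"turn":[0,0,0]},{"fingers":-1,"travel":[0,0.13,0],"turn":[0,0,0]},{"fingers":-1,"travel":[0,0.13,0],"turn":[0,0,0]},{"fingers":-1,"travel":[0,0.13,0],"turn":[0,0,0]},{"fingers":-1,"travel":[0,0.13,0],"turn":[0,0,0]}]'; python3 chk.py; python3 - <<'E'
from h import *
im=ctrl.read_camera("wrist"); cv2.imwrite("pics/w20.png",im)
E
```

```text
clock: 35.25
eef_pos: [0.5794, 0.0286, 0.0577]
tcp_rot: [-0.0, 0.992, -0.121, 0.023]
wrist_force: [0.2, 0.0, 0.9]
width: 0.0857
t 35.25 p [0.5794 0.0286 0.0577] F [0.2 0.  0.9] w 85.7
[[ 0.9695 -0.2409  0.0459]
 [-0.2409 -0.9705 -0.0047]
 [ 0.0457 -0.0065 -0.9989]]
q [-0.0951  0.3848 -0.2592  0.8806 -0.0003  1.7191]
F x,u,z 0.16221603128885817 0.057638834158484614 0.8670213721473602 T -0.03539551456062147 0.03255380472678034 -0.00573488585365153
travel [-0.01   0.053  0.016] turn [ 0.007 -0.012 -0.002]
travel [-0.01   0.053  0.016] turn [-0.019 -0.011 17.998]
```

View pics/w20.png

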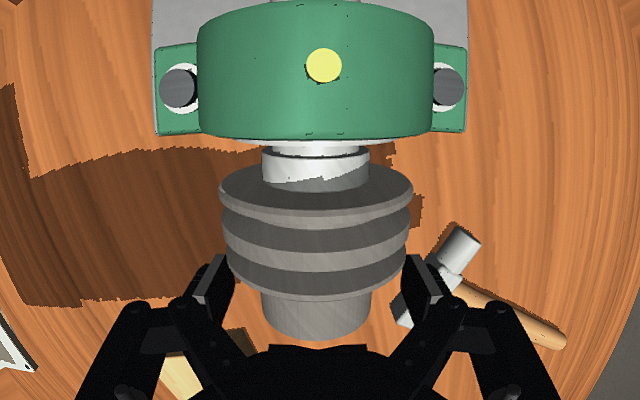

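The pulley is released with its face against the collar. Lifting straight away from it.

```bash
python3 -m crank '[{"fingers":-1,"travel":[0,0,-0.4],"turn":[0,0,0]},{"fingers":-1,"travel":[0,0,-1],"turn":[0,0,0]},{"fingers":-1,"travel":[0,0,-2],"turn":[0,0,0]},{"fingers":-1,"travel":[0,0,-3],"turn":[0,0,0]},{"fingers":-1,"travel":[0,0,-4],"turn":[0,0,0]},{"fingers":-1,"travel":[0,0.8,-4],"turn":[0,0,0]},{"fingers":-1,"travel":[0,0.8,-4],"turn":[0,0,0]},{"fingers":-1,"travel":[0,0.8,-4],"turn":[0,0,0]}]'; python3 - <<'E'
from h import *
st()
im=ctrl.read_camera("wrist"); cv2.imwrite("pics/w21.png",cv2.resize(im[60:240,220:420],None,fx=4,fy=3.3,interpolation=cv2.INTER_CUBIC))
t=ctrl.read_camera("top"); cv2.imwrite("pics/top9.png",t)
E
```

```text
clock: 36.3
eef_pos: [0.568, 0.006, 0.1776]
tcp_rot: [-0.001, 0.992, -0.122, 0.023]
wrist_force: [-0.2, 0.5, -0.1]
width: 0.0853
t 36.3 p [0.568  0.006  0.1776] F [-0.2  0.5 -0.1] w 85.3
[[ 0.9694 -0.2413  0.0458]
 [-0.2413 -0.9704 -0.0045]
 [ 0.0455 -0.0066 -0.9989]]
q [-0.1381  0.2794 -0.0886  1.1568  0.0018  1.6766]
```

View pics/w21.png

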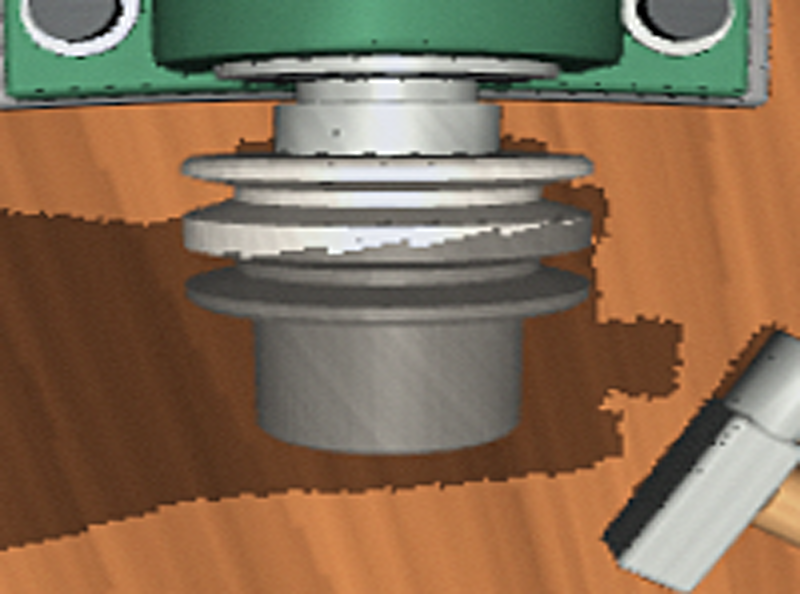

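View pics/top9.png

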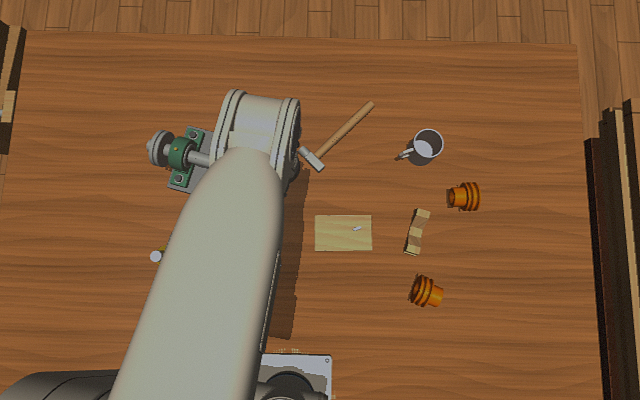

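```bash
python3 - <<'E'
from h import *
print(U@(onz("wrist",(317.5,60+453/3.3),.105)-SH)*1000, U@(onz("wrist",(317.5,60+318/3.3),.118)-SH)*1000, U@(onz("wrist",(317.5,60+153/3.3),.118)-SH)*1000)
ctrl.hand_in(); print(ctrl.get_obs()["clock"])
E
```

```text
-65.20056694381923 -32.04269107173808 1.105716966934831
the job is handed in; nothing more can be done
the job is handed in; nothing more can be done
```

The long key is bedded in the arbor slot and the pulley is home against the shoulder. I handed the job in at about 36 s of robot time.

- **Key:** I pressed it in until it stopped at about 16 N. With the fingers shut I then pressed from above, up to 21 N. Its top stayed at z = 0.097 m, 19 mm from the shaft axis, which is the bedded height.
- **Pulley:** I slid it on with the keyway over the key, with the slot about 2.5° off upright. It stopped dead at the end: the push rose from 7 to 25 N with no further movement, and the collar covered the keyway. I then relieved the push, let go and lifted clear.

**Last checks:**
- The last wrist picture puts the boss end at −65.2 mm (−66 expected), the rear flange at −32.0 mm (−34 expected) and the front face at +1.1 mm (0 expected). These are within the roughly 2 mm camera error.
- The wrist force read about zero at hand-in, and the highest push I read was about 27 N.
- The last top picture shows the short key, both orange look-alikes, the mug and the hammer where they were. The arm hid most of the glue bottle and the pulley in that picture.

**One disagreement:** the pulley's apparent size in the wrist picture put it about 5 mm lower in the grip than the saddle height implied. I went with the saddle height, and the shaft entered the bore with no measurable force.

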